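# Make up two dental case trays

### The arm

A 6-joint arm with a two-finger parallel gripper is mounted at the origin on the work surface. World frame = base frame: x ahead of the robot, y to its left, z up, the work surface at z = 0. Lengths are in m, angles in rad, forces in N, time in s.
With the tool pointing down it reaches from about 0.325 to 0.875 m from the base axis. Payload 4.4 kg.
Tool frame: the origin (TCP) lies on the centre line of the jaws, within the pads' length; the fingertips stand 22 mm ahead of it and the grasp point (between the pads) lies 3 mm ahead of it (env.tip_reach is the distance from the TCP to the fingertips, in m); z points along the fingers, y is the line along which they close (so a half turn about z gives the same grasp; the last joint's range is limited). The gripper opens to 85 mm and grips with 20 to 120 N. Pads are 22 mm wide; open, the fingers measure 114 mm over their backs; the gripper's body (76 mm by 85 mm) begins 54 mm behind the grasp point. The pads swing forward as they close: fully open they stand 13 mm farther back than shut.
Start: joints at [0.986, 0.207, 1.542, -0, 1.393, -0.15], TCP at [0.242, 0.521, 0.253] pointing down, gripper open.
Joint ranges: [-2.73, 2.73], [-0.86, 2.22], [0.23, 2.46], [-1.11, 4.25], [0.08, 2.63], [-2.82, 2.82]. Speed limits (rad/s): [2.79, 2.79, 3.14, 3.14, 3.14, 3.14].

### API

Orientations are given as a rotation vector (axis times angle).
In Python, from plant import sensors, vision, env gives the robot as it stands. The module is installed in compiled form; this text tells all that it offers.
- The arm moves only by the shell command python3 -m crank 'ROWS' [FORCE]. ROWS is JSON, a list of rows, each a list of 5 numbers: the closure, from -1 (fully open) to 1 (shut), then the shift along the tool's x, y, z in cm, then the turn about the tool's z in degrees. In form: [[fingers, dx, dy, dz, turn], ...]. A call has 1 to 10 rows; each row is the pose to reach, as a shift and turn from the pose commanded when the call began, along the tool's axes at that moment; what a row does not reach only later rows make up. A row lasts 1/10 s, in which the tool goes at most 50 mm and 8.59 degrees, less where a joint would pass 70% of its speed; a pose out of reach is approached as far as the arm can. A call with a gripper value outside its range is refused whole. The fingers move at their own pace and stop on an object; FORCE is the grip in N (left out, the last holds). Time passes only in rows, so rows that repeat a pose let the fingers close. It gives the time, the measured TCP pose, the force, the opening and the grip force at its end, in the units of the state.
- sensors.observe(): the state, without advancing time (a new reading comes with each control period).
- vision.grab_frame(name): name is "side" or "top" or "wrist"; returns a dict with "pixels" (420x560x3 uint8, red, green, blue), "camera_matrix" (3x3 intrinsics, pixels), "R" (3x3) and "t" (3): a world point X has camera coordinates R X + t; the wrist camera has in their place "T_tool_cam" (4x4, takes a point from camera to tool coordinates, whose origin is the TCP and whose axes are the flange's). Camera axes: x right, y down, z forward; pixel columns grow to the right and rows downward; lengths in m; the calibration is good to about 2 mm. The wrist camera is an equidistant fisheye: a pixel r from the principal point sees the ray r / f radians off the axis. A picture is of the moment at which its call begins: read the wrist's pose just before it. There is no depth.
- env.close_job(): hands the job in; it is judged then, once.
The state is a dict: "time": time; "q": joint angles; "joint_velocities": joint speeds; "effort": joint torques, N m; "eef_pos": TCP position; "eef_rot": TCP orientation; "ft_force": force on the tool from outside, world axes, zero at the start; "torque": the same for the moment, N m; "finger_gap": finger opening in m; "grasp_force": force on a finger pad.
Only numpy, scipy, OpenCV 4.12 (cv2) and the standard library are available. Lean on these libraries where they do the work, as an engineer would, in place of code of your own. Each camera call takes 0.05 s, during which the arm holds its last target. There are 200 camera calls.

### The job

Make up the two cases for the articulator: the white cast, the black mounting plate and the orange-lidded pot go into the blue tray, the yellow cast and the blue mounting plate into the grey tray. In each tray the cast belongs in the large middle cell, the plate in the medium cell at the far end and the pot in the small cell nearest the robot, each standing upright and flat on the cell's floor. The stone chips, so set the casts down gently rather than dropping them, and leave the spare pink cast, the bottle and the spatula where they are.

Things in the scene. Friction and masses are not known exactly. Their poses are not given: they have to be found in the camera images.
- white_cast: loose mounted dental cast of white stone with two red bands round the block and pinkish gums: block 48 (own x) by 62 (own y) by 36 mm high, on it a horseshoe of teeth, inset from the sides, up to 52 mm; about 160 g. Origin: centre of underside, z up. Stands on the desk, yaw within 0.8 rad. Grip the block across its 48 mm.
- yellow_cast: loose mounted dental cast of yellow-buff stone: block 48 (own x) by 62 (own y) by 36 mm high, on it a horseshoe of teeth, inset from the sides, up to 52 mm; about 160 g. Origin: centre of underside, z up. Stands on the desk, yaw within 0.8 rad. Grip the block across its 48 mm.
- black_plate: a loose black articulator mounting plate: a flat disc 50 mm in diameter and 8 mm thick with a screw knob, 18 mm in diameter, standing up at its centre to 34 mm above the underside; about 70 g. Origin: centre of its underside, z up. Grip it by the knob.
- blue_plate: a loose blue articulator mounting plate: a flat disc 50 mm in diameter and 8 mm thick with a screw knob, 18 mm in diameter, standing up at its centre to 34 mm above the underside; about 70 g. Origin: centre of its underside, z up. Grip it by the knob.
- pot: a loose small white round screw pot with an orange lid, 33 mm in diameter at the lid (32 mm below), 40 mm high, about 40 g. Origin: centre of its underside, z up.
- blue_tray: blue case tray, fixed; 210 (x) by 76 (y) mm, origin: centre of underside, +x roughly away from the robot (yaw within 0.2 rad). Floor 4 mm thick; walls and dividers 3 mm thick, tops 12 mm above the desk. Three empty cells along x, each 70 mm across, centred at y = 0: small (near end) 50 mm long, centre x = -77 mm; large (middle) 82 mm, x = -8 mm; medium (far end) 66 mm, x = +69 mm.
- grey_tray: grey case tray, fixed; 210 (x) by 76 (y) mm, origin: centre of underside, +x roughly away from the robot (yaw within 0.2 rad). Floor 4 mm thick; walls and dividers 3 mm thick, tops 12 mm above the desk. Three empty cells along x, each 70 mm across, centred at y = 0: small (near end) 50 mm long, centre x = -77 mm; large (middle) 82 mm, x = -8 mm; medium (far end) 66 mm, x = +69 mm.
- pink_cast: bystander: the spare, of pink stone, same shape and size as the other casts (48 by 62 by 52 mm, origin: centre of underside). Belongs to neither kit: leave it where it stands.
- bottle: bystander: an amber bottle with a blue cap, 44 mm in diameter, 100 mm high, standing beyond the trays. Origin: centre of its underside. Leave alone.
- spatula: bystander: a plaster spatula about 200 mm long lying on the desk beyond the stock, on the robot's right. Its origin is on the desk under it, own x along its length, the handle at -x. Leave alone.

How it is judged:
By the outcome, as a careful person would: the job done as asked, in the order asked, and still so for the second after the job is handed in, with the robot touching nothing.
It also fails if it takes over 131 s, if anything falls off the work surface, if the arm or the gripper's body presses on something with over 40 N, if the wrist force passes 120 N, or if a joint passes its speed limit or range.

## Working session

There is one attempt and no reset: what is moved stays moved. The work goes in short steps, Python scripts to look and compute and a shell command to move; the robot and the scene stay as the last step left them, time stands still between calls to the robot, and variables do not carry over. Pictures are saved under pics/ and viewed, at most 14 in all, crops included, and the job is handed in when it is done.

```bash
mkdir -p pics; cat > h.py <<'E'
import numpy as np, cv2
from plant import sensors, vision, env
def save(n,f): cv2.imwrite(f'pics/{n}.png',cv2.cvtColor(f['pixels'],cv2.COLOR_RGB2BGR))
E
python3 - <<'E'
from h import *
import pickle
s=sensors.observe(); print(s['time'],s['eef_pos'],s['eef_rot'],s['finger_gap'])
d={}
for n in ['side','top']:
    f=vision.grab_frame(n); save(n+'0',f); d[n]=f
    print(n,f['camera_matrix'].tolist(),f['R'].tolist(),f['t'])
pickle.dump(d,open('f0.pkl','wb'))
E
```

```text
0.0 [0.24182565 0.52089494 0.25212035] [-0.67744442 -3.06683086  0.00337554] 0.08541401328802746
side [[446.91037679470793, 0.0, 279.1411156420104], [0.0, 446.91037679470793, 213.62369630945568], [0.0, 0.0, 1.0]] [[0.9901915919379183, -0.13869357050417405, -0.016873196385248233], [-0.09229472755351659, -0.5586541572735214, -0.8242494863976769], [0.10489182294761398, 0.8177222181534605, -0.5659753346365112]] [-0.57332059  0.08296034  0.99284958]
top [[447.74163124768364, 0.0, 286.53855725265953], [0.0, 447.74163124768364, 208.01315968655376], [0.0, 0.0, 1.0]] [[-0.021264867738415738, -0.999764584906138, 0.00431047184489693], [-0.9789749609133221, 0.01994743125150693, -0.20300277311215817], [0.20286900035448405, -0.00853667112663762, -0.9791686749182944]] [0.01727386 0.58616551 1.10801743]
```

View pics/top0.png

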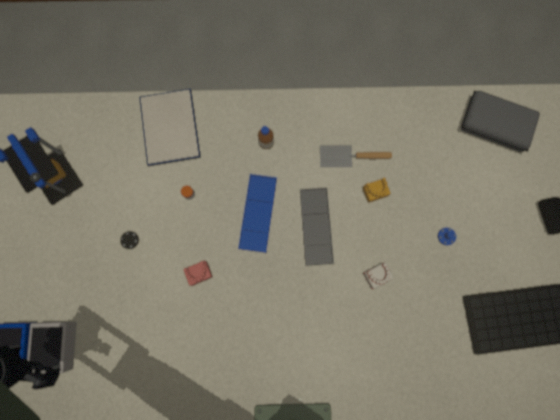

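View pics/side0.png

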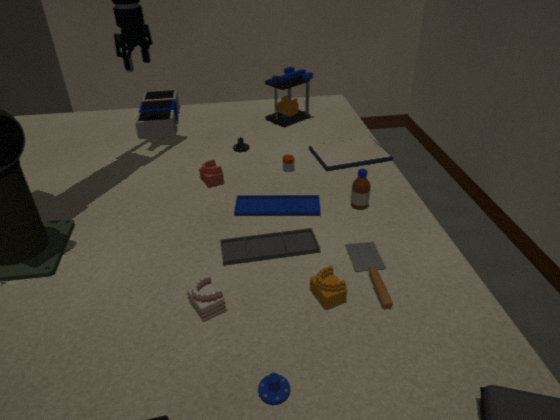

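Top view: white cast (376,275), yellow (376,190), blue plate (447,236), black plate (130,240), pot (187,192), pink (198,273), blue tray (258,213), grey tray (317,226). Side view: white (207,298), yellow (328,287), blue plate (274,388), black plate (241,146), pot (288,162), blue tray (278,206), grey tray (270,246). I fit 3-D silhouettes in both views, with the height left free.

```bash
cat > fit.py <<'E'
from h import *
import pickle
from scipy.optimize import minimize
def box(a,b,z0,z1): return [[x,y,z] for x in(-a/2,a/2) for y in(-b/2,b/2) for z in(z0,z1)]
def cyl(r,z0,z1): return [[r*np.cos(t),r*np.sin(t),z] for t in np.arange(0,6.28,.26) for z in(z0,z1)]
cast=[box(.048,.062,0,.036),box(.040,.054,.036,.050)]
plate=[cyl(.025,0,.008),cyl(.009,.008,.034)]
M=dict(white=cast,yellow=cast,pink=cast,black=plate,bplate=plate,pot=[cyl(.0165,0,.04)],
 btray=[box(.21,.076,0,.012)],gtray=[box(.21,.076,0,.012)])
S=dict(white=((376,275),(207,298)),yellow=((376,190),(328,287)),bplate=((447,236),(274,388)),black=((130,240),(241,146)),
 pot=((187,192),(288,162)),btray=((258,213),(278,206)),gtray=((317,226),(270,246)),pink=((198,273),(212,174)))
U=4
def proj(f,P):
    c=P@f['R'].T+f['t']; p=c@f['camera_matrix'].T; return p[:,:2]/p[:,2:]
def ray(f,u):
    d=f['R'].T@np.linalg.solve(f['camera_matrix'],[u[0],u[1],1]); return -f['R'].T@f['t'],d
def model(f,parts,p,o,sh):
    m=np.zeros(sh,np.uint8); c,s=np.cos(p[3]),np.sin(p[3]); R=np.array([[c,-s,0],[s,c,0],[0,0,1]])
    for b in parts:
        q=(proj(f,np.array(b)@R.T+p[:3])-o+.5)*U-.5
        cv2.fillConvexPoly(m,cv2.convexHull(np.round(q*16).astype(np.int32)),1,shift=4)
    return m
if __name__=='__main__':
    F=pickle.load(open('f0.pkl','rb')); tiles=[]; out={}
    for n,parts in M.items():
        ms=[];C=[]
        for k,v in enumerate(('top','side')):
            f=F[v]; u=S[n][k]; h=55 if 'tray' in n else 30
            o=np.array(u)-h; im=f['pixels'][o[1]:o[1]+2*h,max(o[0],0):o[0]+2*h]
            im=cv2.resize(im,None,fx=U,fy=U,interpolation=cv2.INTER_CUBIC)
            C.append((f,o,im))
        c,d=ray(*[F['top'],S[n][0]]); X=c+d*((.02-c[2])/d[2]); p0=np.array([X[0],X[1],0,0])
        for f,o,im in C:
            m=model(f,parts,p0,o,im.shape[:2]); g=np.full(m.shape,cv2.GC_BGD,np.uint8)
            g[cv2.dilate(m,np.ones((49,49)))>0]=cv2.GC_PR_BGD; g[cv2.dilate(m,np.ones((9,9)))>0]=cv2.GC_PR_FGD
            cv2.grabCut(im,g,None,np.zeros((1,65)),np.zeros((1,65)),6,cv2.GC_INIT_WITH_MASK)
            a=(g%2).astype(np.uint8); nl,l,st,_=cv2.connectedComponentsWithStats(a)
            a=(l==1+np.argmax(st[1:,4])).astype(np.uint8) if nl>1 else a
            a=cv2.morphologyEx(a,cv2.MORPH_CLOSE,np.ones((15,15))); cn,_=cv2.findContours(a,0,2); cv2.drawContours(a,cn,-1,1,-1); ms.append(a)
        def loss(p,sep=False):
            L=[1-(a&b).sum()/(a|b).sum() for a,b in ((model(f,parts,p,o,im.shape[:2]),a) for (f,o,im),a in zip(C,ms))]
            return L if sep else sum(L)
        best=None
        for y in ([0] if n in('black','bplate','pot') else np.linspace(-.8,.8,7) if 'tray' not in n else (-.15,0,.15)):
            q=p0.copy();q[3]=y
            sx=np.array([q]+[q+e for e in np.diag([.01,.01,.006,.15])])
            r=minimize(loss,q,method='Nelder-Mead',options=dict(initial_simplex=sx,maxiter=160))
            if best is None or r.fun<best.fun: best=r
        p=best.x; out[n]=p; print(n,p.round(4),np.round(loss(p,True),3),'r',np.hypot(*p[:2]).round(3))
        for (f,o,im),a in zip(C,ms):
            t=im.copy()
            for mm,col in((a,(0,255,0)),(model(f,parts,p,o,im.shape[:2]),(255,0,255))):
                cn,_=cv2.findContours(mm,0,2); cv2.drawContours(t,cn,-1,col,1)
            tiles.append(cv2.resize(t,(200,200)))
    cv2.imwrite('pics/fit.png',cv2.cvtColor(np.vstack([np.hstack(tiles[i:i+4]) for i in range(0,16,4)])[:, :],cv2.COLOR_RGB2BGR)[:800] if 0 else cv2.resize(cv2.cvtColor(np.vstack([np.hstack(tiles[i:i+4]) for i in range(0,16,4)]),cv2.COLOR_RGB2BGR),(600,600)))
    pickle.dump(out,open('out.pkl','wb'))
E
time python3 fit.py
```

```text
white [ 0.4101 -0.2265 -0.0107  0.4768] [0.159 0.139] r 0.468
yellow [ 0.6403 -0.2398 -0.0012  0.3013] [0.047 0.107] r 0.684
pink [ 4.258e-01  2.407e-01 -3.000e-04  3.697e-01] [0.043 0.075] r 0.489
black [ 0.5188  0.4303 -0.0008  0.0531] [0.067 0.074] r 0.674
bplate [ 0.5111 -0.4266 -0.0029  0.152 ] [0.072 0.024] r 0.666
pot [ 0.6437  0.2738 -0.0007  0.0968] [0.117 0.053] r 0.7
btray [ 5.861e-01  8.380e-02  1.000e-04 -1.611e-01] [0.049 0.031] r 0.592
gtray [ 0.5462 -0.0754 -0.001   0.046 ] [0.058 0.024] r 0.551
real	0m6.571s
user	0m7.536s
sys	0m0.438s
```

View pics/fit.png

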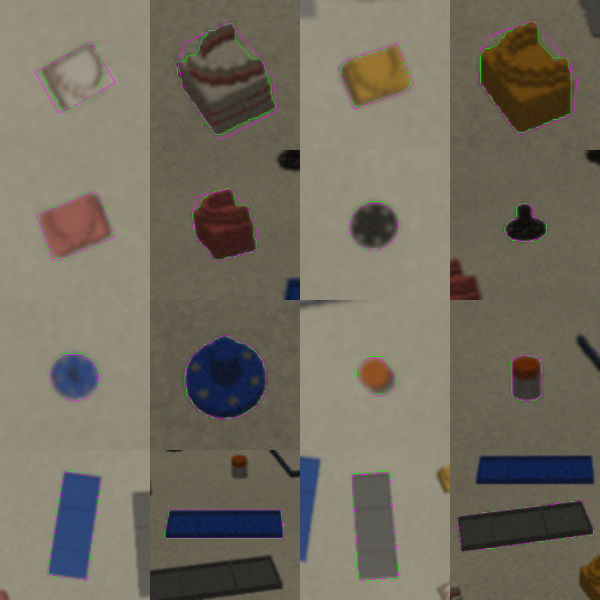

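The overlays fit, and every free height came out within 3 mm of the desk except the white cast. Its top mask missed the near edge (z −11 mm), so it needs a closer look with the wrist camera. Next: a move planner, then travel.

```bash
cat > go.py <<'E'
# go.py x y z [yaw of closing line, rad]: prints tool-axis shift (cm) and turn (deg)
import sys
from h import *
from scipy.spatial.transform import Rotation as Ro
s=sensors.observe(); R=Ro.from_rotvec(s['eef_rot']).as_matrix()
a=[float(v) for v in sys.argv[1:]]
d=R.T@(np.array(a[:3])-s['eef_pos'])*100
cur=np.arctan2(R[1,1],R[0,1]); t=0
if len(a)>3: t=np.degrees(((cur-a[3])+np.pi/2)%np.pi-np.pi/2)   # tool z is down
print('t',round(s['time'],2),'pos',s['eef_pos'].round(4),'cl',round(cur,3),'tilt',R[:,2].round(3),'q1,6',s['q'][[0,5]].round(2) if hasattr(s['q'],'shape') else (s['q'][0],s['q'][5]),'gap',round(s['finger_gap'],4),'F',np.round(s['ft_force'],1))
print('ROW dx dy dz',d.round(2),'turn',round(t,1),'or',round(t-np.sign(t)*180,1))
E
python3 go.py 0.41 -0.226 0.2 0.47; python3 -c "from h import *;print(env.tip_reach)"
```

```text
t 0.1 pos [0.2418 0.5209 0.2522] cl 1.136 tilt [-0.001 -0.002 -1.   ] q1,6 [ 0.99 -0.15] gap 0.0854 F [-0.2 -0.4  0.6]
ROW dx dy dz [-46.72 -60.65   5.33] turn 38.2 or -141.8
0.022
```

```bash
python3 -m crank '[[-1,-23,-30,0,8],[-1,-23,-30,0,16],[-1,-23,-30,0,24],[-1,-23,-30,0,32],[-1,-23,-30,0,38],[-1,-23,-30,0,38],[-1,-30,-40,0,38],[-1,-35,-45,3,38],[-1,-38,-50,5,38],[-1,-38,-50,5,38]]'; python3 go.py 0.41 -0.226 0.2 0.47
```

```text
time: 1.1
eef_pos: [0.3492, 0.0335, 0.2278]
eef_rot: [1.639, 2.679, 0.001]
ft_force: [1.9, -0.0, 0.2]
finger_gap: 0.0854
grasp_force: 0.0
t 1.1 pos [0.3492 0.0335 0.2278] cl 0.473 tilt [ 0.001  0.    -1.   ] q1,6 [-0.15 -0.63] gap 0.0854 F [ 1.9 -0.   0.2]
ROW dx dy dz [-25.88  -6.41   2.78] turn 0.2 or -179.8
```

```bash
python3 -m crank '[[-1,-25,-6.2,2.8,0],[-1,-25,-6.2,2.8,0],[-1,-25,-6.2,2.8,0],[-1,-25,-6.2,2.8,0],[-1,-25,-6.2,2.8,0],[-1,-25,-6.2,2.8,0],[-1,-25,-6.2,2.8,0],[-1,-25,-6.2,2.8,0],[-1,-25,-6.2,2.8,0]]' >/dev/null; python3 go.py 0.41 -0.226 0.2 0.47
python3 - <<'E'
from h import *
import pickle
s=sensors.observe(); f=vision.grab_frame('wrist'); save('w1',f); f['s']=s; pickle.dump(f,open('w1.pkl','wb'))
print(f['camera_matrix'],f['T_tool_cam'])
E
```

```text
t 2.0 pos [ 0.4076 -0.2136  0.1998] cl 0.475 tilt [-0.     0.001 -1.   ] q1,6 [-0.67 -1.15] gap 0.0854 F [ 0.8 -0.2  0.2]
ROW dx dy dz [-1.21 -0.35 -0.02] turn 0.3 or -179.7
[[325.1922621    0.         280.51460744]
 [  0.         325.1922621  208.90003075]
 [  0.           0.           1.        ]] [[-2.86571014e-04 -9.50658149e-01 -3.10240234e-01  7.85492895e-02]
 [ 9.99999948e-01 -2.25908875e-04 -2.31462198e-04 -1.61423686e-03]
 [ 1.49955403e-04 -3.10240284e-01  9.50658164e-01 -1.21217107e-01]
 [ 0.00000000e+00  0.00000000e+00  0.00000000e+00  1.00000000e+00]]
```

View pics/w1.png

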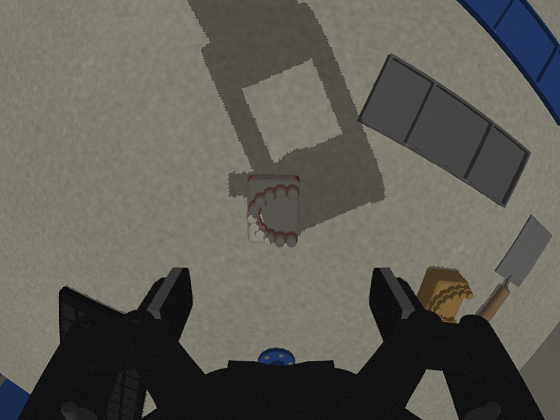

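The wrist view shows the white cast at about (248..299, 176..245), nearly square to the jaws. I'll enlarge it to read the corners.

```bash
python3 - <<'E'
import cv2
im=cv2.imread('pics/w1.png')[160:260,220:330]
im=cv2.convertScaleAbs(im,alpha=1.6)
cv2.imwrite('pics/w1c.png',cv2.resize(im,None,fx=6,fy=6,interpolation=cv2.INTER_CUBIC))
E
cat > wr.py <<'E'
from h import *
from scipy.spatial.transform import Rotation as Ro
def wray(f,u):
    K=f['camera_matrix']; d=np.array([(u[0]-K[0,2])/K[0,0],(u[1]-K[1,2])/K[1,1]]); r=np.hypot(*d)
    v=np.r_[d/r*np.sin(r),np.cos(r)]; T=f['T_tool_cam']; R=Ro.from_rotvec(f['s']['eef_rot']).as_matrix()
    return f['s']['eef_pos']+R@T[:3,3], R@T[:3,:3]@v
def at(f,u,z):
    c,d=wray(f,u); return (c+d*(z-c[2])/d[2])[:2]
E
```

```text
(no output)
```

View pics/w1c.png

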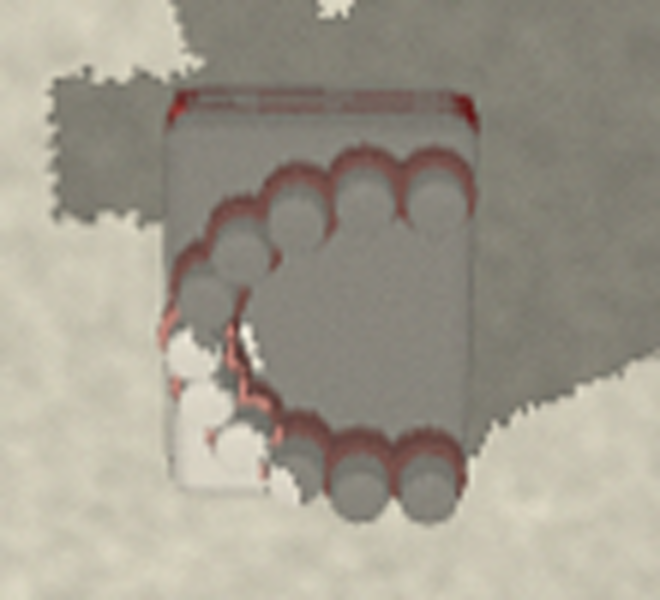

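```bash
python3 - <<'E'
from wr import *
import pickle
f=pickle.load(open('w1.pkl','rb'))
g=lambda a,b,z: at(f,(220+(a+.5)/6-.5,160+(b+.5)/6-.5),z)
TL,TR,BL,BR=[g(*p,.036) for p in((168,125),(474,128),(175,490),(465,487))]
n=np.linalg.norm
print('w',n(TR-TL),n(BR-BL),'l',n(TL-BL),n(TR-BR)); print('c',(TL+TR+BL+BR)/4)
for a,b in((TL,TR),(BL,BR)): print(np.arctan2(*(b-a)[::-1]))
for a,b in((TL,BL),(TR,BR)): print(np.arctan2(*(b-a)[::-1])-np.pi/2)
a,b=g(180,90,0),g(465,95,0); print('base mid',(a+b)/2,n(a-b),'top mid',(TL+TR)/2)
# tray corners (blue-grey) via wrist: check grey near-left/outer corner
E
python3 - <<'E'
# top-view fit check of white with z=0, side mask only
E
```

```text
w 0.045955150527719285 0.04631704405355424 l 0.05964244060005514 0.05850992599268681
c [ 0.40766679 -0.23283141]
0.46294201120454126
0.4874057242150506
-2.680278140179492
-2.6743613302961444
base mid [ 0.39506636 -0.20886196] 0.04798210306323632 top mid [ 0.39444124 -0.20641975]
```

Measured in wrist view: white cast centre ≈ (0.408, −0.234), yaw 0.473, top width ≈ 46–48 mm, and the base edge is consistent with z = 0. Descending to grasp.

```bash
python3 go.py 0.408 -0.2342 0.030 0.473
```

```text
t 2.05 pos [ 0.4077 -0.2137  0.2   ] cl 0.475 tilt [-0.  0. -1.] q1,6 [-0.67 -1.15] gap 0.0855 F [-0.1  0.3 -0.3]
ROW dx dy dz [-1.84 -0.91 17.  ] turn 0.1 or -179.9
```

```bash
python3 -m crank '[[-1,-1.84,-0.91,4,0],[-1,-1.84,-0.91,9,0],[-1,-1.84,-0.91,13,0],[-1,-1.84,-0.91,15,0],[-1,-1.84,-0.91,16,0],[-1,-1.84,-0.91,17,0],[-1,-1.84,-0.91,17,0]]' >/dev/null; python3 go.py 0.408 -0.2342 0.030 0.473;  python3 -m crank '[[0.1,0,0,0,0],[0.1,0,0,0,0],[0.3,0,0,0,0],[0.3,0,0,0,0],[0.5,0,0,0,0],[0.6,0,0,0,0],[0.8,0,0,0,0],[1,0,0,0,0],[1,0,0,0,0]]' 35
```

```text
t 2.75 pos [ 0.4083 -0.2354  0.0299] cl 0.474 tilt [-0.  0. -1.] q1,6 [-0.71 -1.18] gap 0.0855 F [-0.2  0.3 -0.2]
ROW dx dy dz [ 0.13  0.03 -0.01] turn 0.0 or -180.0
time: 3.65
eef_pos: [0.4093, -0.2368, 0.0313]
eef_rot: [1.638, 2.678, -0.0]
ft_force: [-0.5, 0.7, 6.4]
finger_gap: 0.0476
grasp_force: 37.6
```

Gripped at 47.6 mm. Lift and go to above the blue tray, 12 cm up.

```bash
python3 -m crank '[[1,0,0,-2,0],[1,0,0,-5,0],[1,0,0,-10,0],[1,0,0,-14,0],[1,0,0,-15,0],[1,0,0,-15,0]]'; python3 go.py 0.5782 0.0851 0.18 -0.161
```

```text
time: 4.25
eef_pos: [0.4092, -0.2369, 0.1819]
eef_rot: [1.637, 2.676, -0.001]
ft_force: [0.3, 0.0, -1.7]
finger_gap: 0.0473
grasp_force: 36.9
t 4.25 pos [ 0.4092 -0.2369  0.1819] cl 0.473 tilt [ 0.004 -0.003 -1.   ] q1,6 [-0.71 -1.18] gap 0.0473 F [ 0.3  0.  -1.7]
ROW dx dy dz [20.97 29.7   0.15] turn 36.3 or -143.7
```

```bash
python3 -m crank '[[1,2,2.8,0,4],[1,5,7,0,10],[1,8,11.3,0,15],[1,11,15.6,0,20],[1,14,19.8,0,25],[1,17,24,0,30],[1,19,27,0,34],[1,20.5,29,0,36.3],[1,20.97,29.7,0,36.3],[1,20.97,29.7,0,36.3]]'; python3 - <<'E'
from h import *
import pickle
s=sensors.observe(); f=vision.grab_frame('wrist'); save('w2',f); f['s']=s; pickle.dump(f,open('w2.pkl','wb'))
E
python3 go.py 0.5782 0.0851 0.18 -0.161
```

```text
time: 5.25
eef_pos: [0.5758, 0.0867, 0.1771]
eef_rot: [-2.388, -2.037, 0.006]
ft_force: [0.5, -0.6, -0.6]
finger_gap: 0.047
grasp_force: 36.8
t 5.3 pos [0.5756 0.0856 0.1776] cl -0.16 tilt [-0.005 -0.001 -1.   ] q1,6 [-0.    0.16] gap 0.0476 F [-0.4 -0.8 -0.9]
ROW dx dy dz [-0.01  0.26 -0.24] turn 0.1 or -179.9
```

View pics/w2.png

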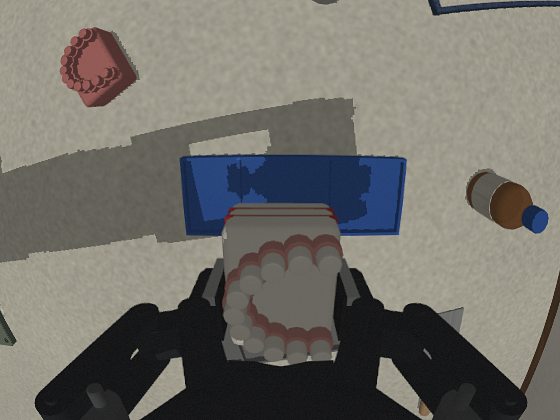

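The view shows the cast held square above the blue tray (corners at about (181,156), (406,157), (401,235), (186,235)). I'll check the tray against the fit and the cast's offset in the jaws.

```bash
python3 - <<'E'
from wr import *
import pickle
f=pickle.load(open('w2.pkl','rb'))
P=[at(f,p,.012) for p in((181,156),(406,157),(401,235.5),(186,235))]
n=np.linalg.norm
c=sum(P)/4; print('tray',c,'len',n(P[1]-P[0]),n(P[2]-P[3]),'wid',n(P[0]-P[3]),n(P[1]-P[2]),'yaw',np.arctan2(*(P[1]-P[0])[::-1]),np.arctan2(*(P[2]-P[3])[::-1]))
z=f['s']['eef_pos'][2]
R=Ro.from_rotvec(f['s']['eef_rot']).as_matrix()
for zz,p in((z-.0313,(231,204.5)),(z-.0313,(334,204.5)),(z+.0047,(223,222)),(z+.0047,(342,222))):
    q=at(f,p,zz); print('cast pt in tool',(R.T@(np.r_[q,zz]-f['s']['eef_pos'])).round(4))
E
```

```text
tray [0.58666068 0.08074956] len 0.20792566402528526 0.21343392601130415 wid 0.07805260995946503 0.07887852308108859 yaw -0.15763574889445783 -0.16122647261579157
cast pt in tool [ 0.0303 -0.0252  0.0314]
cast pt in tool [0.0304 0.0258 0.0311]
cast pt in tool [ 0.0344 -0.0229 -0.0046]
cast pt in tool [ 0.0345  0.0231 -0.0049]
```

Wrist and fixed cameras differ by about 3 mm in y. I'll descend to just above the walls and compare directly there.

```bash
python3 go.py 0.5783 0.0815 0.058 -0.160;
```

```text
t 5.3 pos [0.5756 0.0856 0.1776] cl -0.16 tilt [-0.005 -0.001 -1.   ] q1,6 [-0.    0.16] gap 0.0476 F [-0.4 -0.8 -0.9]
ROW dx dy dz [-0.35  0.38 11.96] turn 0.0 or -180.0
```

```bash
python3 -m crank '[[1,-0.3,0.2,2,0],[1,-0.3,0.2,5,0],[1,-0.3,0.2,9,0],[1,-0.3,0.2,11,0],[1,-0.3,0.2,12,0],[1,-0.3,0.2,12,0],[1,-0.3,0.2,12,0]]'; python3 - <<'E'
from h import *
import pickle
s=sensors.observe(); f=vision.grab_frame('wrist'); f['s']=s; pickle.dump(f,open('w3.pkl','wb'))
im=f['pixels'][130:270,170:430]
cv2.imwrite('pics/w3.png',cv2.resize(cv2.convertScaleAbs(im[:,:,::-1],alpha=1.5),None,fx=3,fy=3,interpolation=cv2.INTER_CUBIC))
E
python3 go.py 0.5783 0.0815 0.058 -0.160
```

```text
time: 6.0
eef_pos: [0.5794, 0.0819, 0.0609]
eef_rot: [2.393, 2.034, 0.002]
ft_force: [0.3, -0.6, 0.0]
finger_gap: 0.0476
grasp_force: 36.8
t 6.05 pos [0.58   0.0821 0.0616] cl -0.161 tilt [ 0.003 -0.    -1.   ] q1,6 [-0.01  0.15] gap 0.0472 F [-0.7 -0.6 -1. ]
ROW dx dy dz [-0.09 -0.16  0.36] turn -0.1 or 179.9
```

View pics/w3.png

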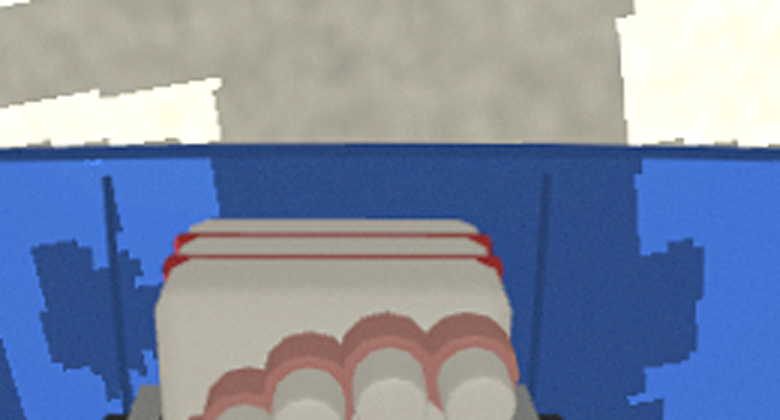

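```bash
python3 - <<'E'
from wr import *
import pickle
f=pickle.load(open('w3.pkl','rb')); e=f['s']['eef_pos']; R=Ro.from_rotvec(f['s']['eef_rot']).as_matrix()
g=lambda a,b,z:(R.T@(np.r_[at(f,(170+(a+.5)/3-.5,130+(b+.5)/3-.5),z),z]-e)*1000).round(1)
print('wall outer',g(340,146,.012),'inner',g(340,158,.012))
print('cast base',g(192,220,e[2]-.0313),g(478,220,e[2]-.0313),'cast top',g(163,280,e[2]+.0047),g(508,280,e[2]+.0047))
print('div',g(108,180,.012),g(118,350,.012),g(546,180,.012),g(540,350,.012))
E
```

```text
wall outer [39.5  0.7 48.9] inner [37.3  0.7 48.9]
cast base [ 31.1 -23.8  31.3] [31.1 23.3 31.3] cast top [ 34.1 -22.5  -4.7] [34.  22.  -4.7]
div [ 33.4 -41.8  48.8] [ -0.7 -42.5  48.8] [33.4 38.4 49. ] [-0.7 39.7 49. ]
```

Fit and close view agree now: shift +1.3 mm along tool x and −1.5 mm along y, then lower gently.

```bash
python3 -m crank '[[1,0.13,-0.15,0,0],[1,0.13,-0.15,0.6,0],[1,0.13,-0.15,1.2,0],[1,0.13,-0.15,1.7,0],[1,0.13,-0.15,2.1,0],[1,0.13,-0.15,2.2,0],[1,0.13,-0.15,2.3,0],[1,0.13,-0.15,2.4,0],[1,0.13,-0.15,2.4,0]]'; python3 go.py 0.5783 0.0835 0.0353 -0.160
```

```text
time: 6.95
eef_pos: [0.5774, 0.0841, 0.0359]
eef_rot: [2.393, 2.036, -0.0]
ft_force: [0.5, -0.5, -1.9]
finger_gap: 0.0473
grasp_force: 36.9
t 6.95 pos [0.5774 0.0841 0.0359] cl -0.161 tilt [-0. -0. -1.] q1,6 [-0.    0.16] gap 0.0473 F [ 0.5 -0.5 -1.9]
ROW dx dy dz [-0.05  0.1   0.06] turn -0.0 or 180.0
```

```bash
python3 -m crank '[[1,0,0,0.04,0],[1,0,0,0.08,0],[1,0,0,0.1,0],[1,0,0,0.1,0]]'
```

```text
time: 7.35
eef_pos: [0.5776, 0.0841, 0.0354]
eef_rot: [2.392, 2.036, 0.0]
ft_force: [-0.7, -1.6, 2.0]
finger_gap: 0.0475
grasp_force: 37.2
```

Contact felt (+2 N from −1.9). Release slightly and rise.

```bash
python3 -m crank '[[-0.2,0,0,0,0],[-0.25,0,0,0,0],[-0.3,0,0,0,0],[-0.35,0,0,0,0],[-0.35,0,0,0,0]]'; python3 -m crank '[[-0.35,0,0,-1,0],[-0.35,0,0,-3,0],[-0.35,0,0,-6,0],[-0.5,0,0,-10,0],[-1,0,0,-13,0],[-1,0,0,-13,0]]';python3 go.py 0.5188 0.4303 0.17 0
```

```text
time: 7.85
eef_pos: [0.5774, 0.0843, 0.0349]
eef_rot: [-2.393, -2.036, -0.0]
ft_force: [-0.8, -0.8, 0.4]
finger_gap: 0.0581
grasp_force: 0.0
time: 8.45
eef_pos: [0.5816, 0.0843, 0.1719]
eef_rot: [2.386, 2.031, 0.015]
ft_force: [1.1, -0.4, -0.6]
finger_gap: 0.0855
grasp_force: 0.0
t 8.45 pos [0.5816 0.0843 0.1719] cl -0.161 tilt [ 0.013  0.    -1.   ] q1,6 [-0.    0.16] gap 0.0855 F [ 1.1 -0.4 -0.6]
ROW dx dy dz [ 33.15 -11.74   0.11] turn -9.2 or 170.8
```

```bash
python3 -m crank '[[-1,5,-2,0,0],[-1,10,-4,0,0],[-1,15,-5.5,0,0],[-1,20,-7,0,0],[-1,24,-9,0,0],[-1,28,-10,0,0],[-1,31,-11,0,0],[-1,32,-11.4,0,0],[-1,33.15,-11.74,0,0],[-1,33.15,-11.74,0,0]]'>/dev/null;python3 -m crank '[[-1,0,0,0,0],[-1,0,0,0,0]]' >/dev/null; python3 - <<'E'
from h import *
import pickle
s=sensors.observe(); f=vision.grab_frame('wrist'); f['s']=s; pickle.dump(f,open('w4.pkl','wb'));save('w4',f)
E
python3 go.py 0.5188 0.4303 0.033
```

```text
t 9.7 pos [0.5151 0.4289 0.165 ] cl -0.163 tilt [-0. -0. -1.] q1,6 [0.57 0.73] gap 0.0857 F [-0.2  0.9  0. ]
ROW dx dy dz [ 0.2   0.34 13.2 ] turn 0 or 0
```

View pics/w4.png

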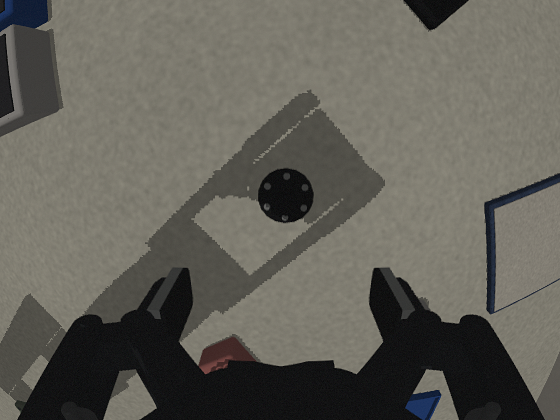

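The plate's disc is centred at (286,195) in this view, about 56 px across, with clear space round it.

```bash
cat > disc.py <<'E'
import sys,pickle
from wr import *
# disc.py file u v half z maxval channelmode : centroid of the dark/coloured blob
f=pickle.load(open(sys.argv[1],'rb')); u,v,h=map(int,sys.argv[2:5]); z=float(sys.argv[5]); mode=sys.argv[6]
p=f['pixels'][v-h:v+h,u-h:u+h].astype(int)
m={'dark':p.max(2)<45,'blue':p[...,2]>p[...,0]+40,'orange':p[...,0]>p[...,2]+50}[mode].astype(np.uint8)
m=cv2.morphologyEx(m,cv2.MORPH_CLOSE,np.ones((7,7)))
c,_=cv2.findContours(m,0,2); c=max(c,key=cv2.contourArea)
(a,b),w,_=e=cv2.fitEllipse(cv2.convexHull(c)); q=at(f,(u-h+a,v-h+b),z)
print('px',u-h+a,v-h+b,w,'world',q.round(4),'diam mm',[round(1e3*np.linalg.norm(at(f,(u-h+a+k,v-h+b),z)-q),1) for k in(w[0]/2,w[1]/2)])
E
python3 disc.py w4.pkl 286 195 45 .008 dark
```

```text
px 285.33806228637695 195.04375839233398 (54.11233901977539, 55.19285202026367) world [0.5186 0.428 ] diam mm [np.float64(24.1), np.float64(24.6)]
```

```bash
python3 -m crank '[[-1,0.2,0.34,3,0],[-1,0.2,0.34,7,0],[-1,0.2,0.34,10,0],[-1,0.2,0.34,12,0],[-0.5,0.2,0.34,12.8,0],[0,0.2,0.34,13,0],[0,0.2,0.34,13,0],[0.3,0.2,0.34,13,0]]'; python3 -m crank '[[0.4,0,0,0,0],[0.6,0,0,0,0],[0.8,0,0,0,0],[1,0,0,0,0],[1,0,0,0,0],[1,0,0,0,0]]' 35
```

```text
time: 10.5
eef_pos: [0.5196, 0.4323, 0.037]
eef_rot: [2.393, 2.035, 0.005]
ft_force: [0.6, -0.5, -0.1]
finger_gap: 0.0306
grasp_force: 0.0
time: 11.1
eef_pos: [0.5192, 0.4323, 0.0366]
eef_rot: [2.392, 2.036, 0.004]
ft_force: [-1.2, -0.1, 5.9]
finger_gap: 0.0167
grasp_force: 34.4
```

```bash
python3 -m crank '[[1,0,0,-2,0],[1,0,0,-5,0],[1,0,0,-9,0],[1,0,0,-11,0],[1,0,0,-11,0]]'; python3 go.py 0.6536 0.0717 0.145 -0.161
```

```text
time: 11.6
eef_pos: [0.5205, 0.4333, 0.1495]
eef_rot: [2.392, 2.035, 0.013]
ft_force: [-0.1, 0.6, -0.5]
finger_gap: 0.0167
grasp_force: 34.2
t 11.6 pos [0.5205 0.4333 0.1495] cl -0.161 tilt [ 0.007  0.005 -1.   ] q1,6 [0.57 0.73] gap 0.0167 F [-0.1  0.6 -0.5]
ROW dx dy dz [-33.57  18.92   0.37] turn 0.0 or -180.0
```

```bash
python3 -m crank '[[1,-3,1.7,0,0],[1,-7,4,0,0],[1,-11,6.2,0,0],[1,-15,8.4,0,0],[1,-19,10.7,0,0],[1,-23,13,0,0],[1,-27,15.2,0,0],[1,-31,17.5,0,0],[1,-33.2,18.7,0,0],[1,-33.2,18.7,0,0]]'>/dev/null; python3 -m crank '[[1,0,0,0,0],[1,0,0,0,0]]'; python3 go.py 0.6536 0.0717 0.045 -0.161
python3 - <<'E'
from h import *
import pickle
s=sensors.observe(); f=vision.grab_frame('wrist'); f['s']=s; pickle.dump(f,open('w5.pkl','wb'));save('w5',f)
E
```

```text
time: 12.8
eef_pos: [0.6484, 0.0751, 0.1433]
eef_rot: [-2.39, -2.035, 0.003]
ft_force: [0.1, -0.8, -1.1]
finger_gap: 0.0168
grasp_force: 34.3
t 12.8 pos [0.6484 0.0751 0.1433] cl -0.16 tilt [-0.003  0.001 -1.   ] q1,6 [-0.02  0.14] gap 0.0168 F [ 0.1 -0.8 -1.1]
ROW dx dy dz [-0.26  0.6   9.83] turn 0.1 or -179.9
```

View pics/w5.png

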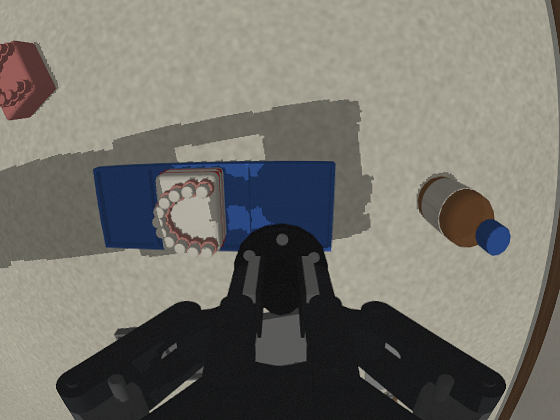

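The cast sits in its middle cell. The plate hangs level, and needs about 6 mm along tool y. Lowering.

```bash
python3 -m crank '[[1,-0.26,0.55,2,0],[1,-0.26,0.55,5,0],[1,-0.26,0.55,7.5,0],[1,-0.26,0.55,9,0],[1,-0.26,0.55,9.6,0],[1,-0.26,0.55,9.8,0],[1,-0.26,0.55,9.9,0],[1,-0.26,0.55,10,0],[1,-0.26,0.55,10.1,0],[1,-0.26,0.55,10.1,0]]'; python3 go.py 0.6536 0.0717 0.0406 -0.161
```

```text
time: 13.85
eef_pos: [0.6551, 0.0705, 0.0446]
eef_rot: [2.392, 2.035, 0.001]
ft_force: [0.1, 1.3, -0.8]
finger_gap: 0.0169
grasp_force: 34.3
t 13.85 pos [0.6551 0.0705 0.0446] cl -0.161 tilt [ 0.001 -0.    -1.   ] q1,6 [-0.02  0.14] gap 0.0169 F [ 0.1  1.3 -0.8]
ROW dx dy dz [ 0.09 -0.17  0.4 ] turn 0.0 or -180.0
```

```bash
python3 -m crank '[[1,0.09,-0.15,0.1,0],[1,0.09,-0.15,0.2,0],[1,0.09,-0.15,0.3,0],[1,0.09,-0.15,0.4,0],[1,0.09,-0.15,0.45,0],[1,0.09,-0.15,0.45,0]]'; python3 go.py 0.6536 0.0717 0.0406 -0.161
```

```text
time: 14.45
eef_pos: [0.6534, 0.0717, 0.0406]
eef_rot: [-2.393, -2.036, 0.0]
ft_force: [-2.7, -0.3, 5.6]
finger_gap: 0.0162
grasp_force: 34.9
t 14.45 pos [0.6534 0.0717 0.0406] cl -0.161 tilt [-0. -0. -1.] q1,6 [-0.02  0.14] gap 0.0162 F [-2.7 -0.3  5.6]
ROW dx dy dz [ 0.    0.02 -0.  ] turn 0.0 or -180.0
```

```bash
python3 -m crank '[[0.6,0,0,0,0],[0.4,0,0,0,0],[0.2,0,0,0,0],[0.2,0,0,0,0],[0.2,0,0,-1,0],[0.2,0,0,-4,0],[0,0,0,-8,0],[-1,0,0,-12,0],[-1,0,0,-12,0]]';python3 go.py 0.6437 0.2738 0.16 1.41
```

```text
time: 15.35
eef_pos: [0.6586, 0.0717, 0.1685]
eef_rot: [2.385, 2.029, 0.018]
ft_force: [0.5, 0.4, 1.2]
finger_gap: 0.0701
grasp_force: 0.0
t 15.35 pos [0.6586 0.0717 0.1685] cl -0.161 tilt [ 0.016 -0.    -1.   ] q1,6 [-0.02  0.14] gap 0.0701 F [0.5 0.4 1.2]
ROW dx dy dz [19.71 -4.72  0.82] turn -90.0 or 90.0
```

```bash
python3 -m crank '[[-1,4,-1,0.5,-8],[-1,8,-2,0.5,-16],[-1,12,-3,0.5,-24],[-1,15,-4,0.5,-32],[-1,17.5,-4.4,0.5,-40],[-1,19,-4.7,0.5,-48],[-1,19.7,-4.7,0.5,-56],[-1,19.7,-4.7,0.5,-64],[-1,19.7,-4.7,0.5,-72],[-1,19.7,-4.7,0.5,-80]]' >/dev/null; python3 -m crank '[[-1,0,0,0,-8],[-1,0,0,0,-10],[-1,0,0,0,-10]]' >/dev/null
python3 - <<'E'
from h import *
import pickle
s=sensors.observe(); f=vision.grab_frame('wrist'); f['s']=s; pickle.dump(f,open('w6.pkl','wb'));save('w6',f)
E
python3 go.py 0.6437 0.2738 0.030 1.41
```

```text
t 16.7 pos [0.6384 0.2737 0.1543] cl 1.409 tilt [-0. -0. -1.] q1,6 [ 0.28 -1.13] gap 0.0852 F [ 0.6 -0.2 -0.7]
ROW dx dy dz [-0.53  0.1  12.43] turn -0.0 or 180.0
```

View pics/w6.png

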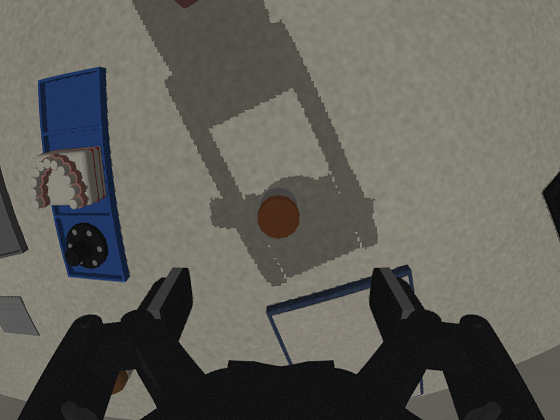

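The black plate is seated in its far cell. The pot's lid is at (278,217), clear of the notebook.

```bash
python3 disc.py w6.pkl 278 217 35 .04 orange
```

```text
px 278.0616683959961 218.64915084838867 (37.019405364990234, 39.93141174316406) world [0.642  0.2692] diam mm [np.float64(14.3), np.float64(15.4)]
```

```bash
python3 -m crank '[[-1,-0.45,-0.1,3,0],[-1,-0.45,-0.1,7,0],[-1,-0.45,-0.1,10,0],[-1,-0.45,-0.1,11.5,0],[-1,-0.45,-0.1,12.2,0],[-0.6,-0.45,-0.1,12.4,0],[-0.3,-0.45,-0.1,12.4,0],[0,-0.45,-0.1,12.4,0],[0.1,-0.45,-0.1,12.4,0],[0.2,-0.45,-0.1,12.4,0]]' 25; python3 -m crank '[[0.4,0,0,0,0],[0.6,0,0,0,0],[1,0,0,0,0],[1,0,0,0,0],[1,0,0,0,0]]' 25
```

```text
time: 17.7
eef_pos: [0.6435, 0.2722, 0.0317]
eef_rot: [0.252, 3.13, 0.001]
ft_force: [-0.0, 0.0, -0.7]
finger_gap: 0.0342
grasp_force: 0.0
time: 18.2
eef_pos: [0.6435, 0.2722, 0.0316]
eef_rot: [0.252, 3.13, 0.001]
ft_force: [-0.5, -0.0, 6.5]
finger_gap: 0.0321
grasp_force: 24.9
```

```bash
python3 -m crank '[[1,0,0,-2,0],[1,0,0,-5,0],[1,0,0,-9,0],[1,0,0,-11,0],[1,0,0,-11,0]]'; python3 go.py 0.5095 0.0952 0.14 1.41
```

```text
time: 18.7
eef_pos: [0.6455, 0.2728, 0.145]
eef_rot: [0.252, 3.124, 0.005]
ft_force: [0.4, -0.0, -0.3]
finger_gap: 0.032
grasp_force: 24.9
t 18.7 pos [0.6455 0.2728 0.145 ] cl 1.41 tilt [ 0.008  0.002 -1.   ] q1,6 [ 0.28 -1.13] gap 0.032 F [ 0.4 -0.  -0.3]
ROW dx dy dz [ 10.58 -19.71   0.35] turn 0.0 or -180.0
```

```bash
python3 -m crank '[[1,1.5,-3,0,0],[1,3.5,-7,0,0],[1,6,-11,0,0],[1,8,-15,0,0],[1,9.8,-18,0,0],[1,10.4,-19.5,0,0],[1,10.5,-19.7,0,0],[1,10.5,-19.7,0,0],[1,10.5,-19.7,0,0]]'
python3 - <<'E'
from h import *
import pickle
s=sensors.observe(); f=vision.grab_frame('wrist'); f['s']=s; pickle.dump(f,open('w7.pkl','wb'));save('w7',f)
E
python3 go.py 0.5095 0.0952 0.045 1.41
```

```text
time: 19.6
eef_pos: [0.5087, 0.0952, 0.1404]
eef_rot: [0.251, 3.131, 0.001]
ft_force: [-0.2, 0.6, -1.0]
finger_gap: 0.0322
grasp_force: 25.0
t 19.65 pos [0.5087 0.0952 0.1404] cl 1.411 tilt [ 0.001  0.    -1.   ] q1,6 [ 0.02 -1.39] gap 0.0322 F [-0.1 -0.3  0.5]
ROW dx dy dz [-0.08  0.    9.54] turn 0.1 or -179.9
```

View pics/w7.png

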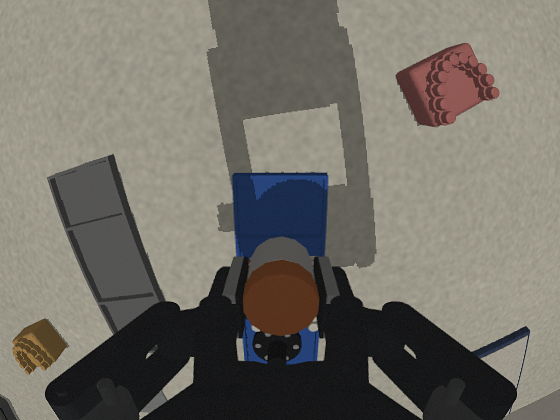

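Pot held upright above the blue tray's near end; the tray's end wall is at row 174 and the divider near row 237. Check against the tool axes.

```bash
python3 - <<'E'
from wr import *
import pickle
f=pickle.load(open('w7.pkl','rb')); e=f['s']['eef_pos']; R=Ro.from_rotvec(f['s']['eef_rot']).as_matrix()
for p in((280,174),(237,237),(324,237),(233,176),(328,175)): print(p,(R.T@(np.r_[at(f,p,.012),.012]-e)*1000).round(1))
E
```

```text
(280, 174) [ 27.6  -2.3 128.3]
(237, 237) [-25.9 -38.3 128.4]
(324, 237) [-26.   34.6 128.4]
(233, 176) [ 26.2 -39.4 128.3]
(328, 175) [ 27.   35.6 128.4]
```

```bash
python3 -m crank '[[1,0,-0.1,2,0],[1,0,-0.1,5,0],[1,0,-0.1,7.5,0],[1,0,-0.1,9,0],[1,0,-0.1,9.8,0],[1,0,-0.1,10.1,0],[1,0,-0.1,10.3,0],[1,0,-0.1,10.4,0],[1,0,-0.1,10.4,0],[1,0,-0.1,10.4,0]]'; python3 -m crank '[[1,0,0,0.05,0],[1,0,0,0.1,0],[1,0,0,0.1,0]]'
```

```text
time: 20.65
eef_pos: [0.508, 0.0934, 0.0371]
eef_rot: [0.252, 3.13, 0.0]
ft_force: [-0.3, -0.0, 0.3]
finger_gap: 0.0319
grasp_force: 25.0
time: 20.95
eef_pos: [0.5076, 0.0933, 0.0357]
eef_rot: [0.252, 3.131, 0.0]
ft_force: [0.5, -1.0, 0.4]
finger_gap: 0.0321
grasp_force: 25.1
```

```bash
python3 -m crank '[[1,0,0,0.03,0],[1,0,0,0.06,0],[1,0,0,0.09,0],[1,0,0,0.09,0]]'
```

```text
time: 21.35
eef_pos: [0.5077, 0.0933, 0.0356]
eef_rot: [0.252, 3.131, -0.0]
ft_force: [-3.3, -1.3, 7.5]
finger_gap: 0.0319
grasp_force: 25.5
```

```bash
python3 -m crank '[[0.15,0,0,0,0],[0.1,0,0,0,0],[0.05,0,0,0,0],[0.02,0,0,0,0],[0.02,0,0,-1,0],[0.02,0,0,-4,0],[0,0,0,-8,0],[-1,0,0,-13,0],[-1,0,0,-13,0]]';python3 go.py 0.6403 -0.2398 0.19 0.301
```

```text
time: 22.25
eef_pos: [0.5133, 0.0936, 0.1732]
eef_rot: [0.251, 3.115, 0.003]
ft_force: [1.3, -0.8, 1.1]
finger_gap: 0.0702
grasp_force: 0.0
t 22.25 pos [0.5133 0.0936 0.1732] cl 1.41 tilt [ 0.017  0.    -1.   ] q1,6 [ 0.01 -1.4 ] gap 0.0702 F [ 1.3 -0.8  1.1]
ROW dx dy dz [-17.89 -30.87  -1.48] turn 63.6 or -116.4
```

```bash
python3 -m crank '[[-1,-2,-3.5,-1.5,8],[-1,-4.5,-8,-1.5,16],[-1,-7,-12,-1.5,24],[-1,-9.5,-16,-1.5,32],[-1,-12,-20.5,-1.5,40],[-1,-14,-24,-1.5,48],[-1,-16,-27.5,-1.5,56],[-1,-17.5,-30,-1.5,63.6],[-1,-17.5,-30.5,-1.5,63.6],[-1,-17.5,-30.8,-1.5,63.6]]' >/dev/null; python3 -m crank '[[-1,0,0,0,0],[-1,0,0,0,0]]' >/dev/null
python3 - <<'E'
from h import *
import pickle
s=sensors.observe(); f=vision.grab_frame('wrist'); f['s']=s; pickle.dump(f,open('w8.pkl','wb'))
im=f['pixels'][100:280,180:400]
cv2.imwrite('pics/w8.png',cv2.resize(cv2.convertScaleAbs(im[:,:,::-1],alpha=1.4),None,fx=3,fy=3,interpolation=cv2.INTER_CUBIC))
E
python3 go.py 0.6403 -0.2398 0.030 0.301
```

```text
t 23.5 pos [ 0.6307 -0.2372  0.1797] cl 0.302 tilt [-0.  0. -1.] q1,6 [-0.49 -0.79] gap 0.0855 F [ 0.8 -0.4  0. ]
ROW dx dy dz [-0.54  0.84 14.97] turn 0.1 or -179.9
```

View pics/w8.png

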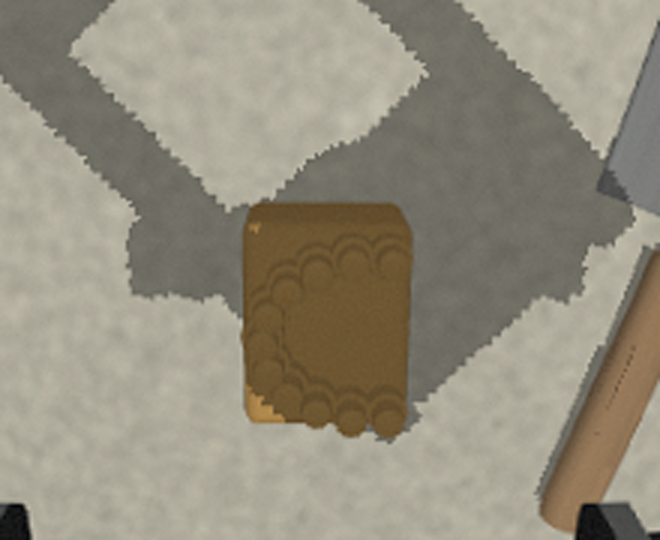

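Yellow cast: top corners at crop (244,225), (411,232), (247,422), with the spatula handle to the right of it. Check the corners and finger clearance.

```bash
python3 - <<'E'
from wr import *
import pickle
f=pickle.load(open('w8.pkl','rb')); e=f['s']['eef_pos']; R=Ro.from_rotvec(f['s']['eef_rot']).as_matrix()
w=lambda a,b,z:np.r_[at(f,(180+(a+.5)/3-.5,100+(b+.5)/3-.5),z),z]
g=lambda *p:(R.T@(w(*p)-e)*1000).round(1)
for p in((244,225,.036),(411,232,.036),(247,422,.036),(408,420,.036),(255,204,0),(400,205,0),(655,250,.01),(600,345,.01),(540,500,.01),(600,190,.0)): print(p,g(*p))
T=np.mean([w(*p)[:2] for p in((244,225,.036),(411,232,.036),(247,422,.036),(408,420,.036))],0); print(T)
E
```

```text
(244, 225, 0.036) [ 21.8 -17.7 143.6]
(411, 232, 0.036) [ 19.9  28.8 143.6]
(247, 422, 0.036) [-37.5 -17.9 143.5]
(408, 420, 0.036) [-36.9  29.8 143.5]
(255, 204, 0) [ 20.9 -16.4 179.6]
(400, 205, 0) [ 20.7  29.1 179.6]
(655, 250, 0.01) [  9.5 111.3 169.5]
(600, 345, 0.01) [-22.5  95.3 169.5]
(540, 500, 0.01) [-78.9  80.1 169.5]
(600, 190, 0.0) [ 26.7  94.2 179.5]
[ 0.63836981 -0.2432266 ]
```

```bash
python3 -m crank '[[-1,-0.9,0.65,3,0],[-1,-0.9,0.65,7,0],[-1,-0.9,0.65,11,0],[-1,-0.9,0.65,13,0],[-1,-0.9,0.65,14,0],[-1,-0.9,0.65,14.9,0],[-1,-0.9,0.65,14.9,0],[-1,-0.9,0.65,14.9,0]]' >/dev/null; python3 go.py 0.6395 -0.242 0.030 0.301;  python3 -m crank '[[0.0,0,0,0,0],[0.1,0,0,0,0],[0.3,0,0,0,0],[0.5,0,0,0,0],[0.8,0,0,0,0],[1,0,0,0,0],[1,0,0,0,0]]' 35;  python3 -m crank '[[1,0,0,-2,0],[1,0,0,-5,0],[1,0,0,-10,0],[1,0,0,-14,0],[1,0,0,-15,0],[1,0,0,-15,0]]'; python3 go.py 0.5382 -0.0758 0.18 0.046
```

```text
t 24.3 pos [ 0.6409 -0.2457  0.0322] cl 0.3 tilt [ 0.002 -0.001 -1.   ] q1,6 [-0.49 -0.79] gap 0.0855 F [-0.4  0.5 -0. ]
ROW dx dy dz [ 0.4  -0.02  0.22] turn -0.0 or 180.0
time: 25.0
eef_pos: [0.6405, -0.2458, 0.0317]
eef_rot: [1.863, 2.527, 0.0]
ft_force: [-0.4, 1.7, 5.5]
finger_gap: 0.0471
grasp_force: 38.4
time: 25.6
eef_pos: [0.6408, -0.2459, 0.1826]
eef_rot: [1.862, 2.525, 0.001]
ft_force: [-0.3, 0.9, -2.0]
finger_gap: 0.0475
grasp_force: 37.7
t 25.6 pos [ 0.6408 -0.2459  0.1826] cl 0.3 tilt [ 0.004 -0.002 -1.   ] q1,6 [-0.49 -0.79] gap 0.0475 F [-0.3  0.9 -2. ]
ROW dx dy dz [19.28 -4.77  0.19] turn 14.6 or -165.4
```

```bash
python3 -m crank '[[1,2.5,-0.6,0,3],[1,6,-1.5,0,6],[1,10,-2.5,0,9],[1,14,-3.5,0,12],[1,17,-4.2,0,14.6],[1,18.7,-4.6,0,14.6],[1,19.2,-4.7,0,14.6],[1,19.2,-4.7,0,14.6],[1,19.2,-4.7,0,14.6]]' > /dev/null; python3 go.py 0.5382 -0.0758 0.062 0.046
```

```text
t 26.5 pos [ 0.5389 -0.0769  0.1803] cl 0.045 tilt [ 0.    -0.001 -1.   ] q1,6 [-0.3  -0.35] gap 0.0473 F [ 0.6 -0.7 -1.8]
ROW dx dy dz [ 0.12 -0.07 11.83] turn -0.1 or 179.9
```

```bash
python3 -m crank '[[1,0,0,2,0],[1,0,0,5,0],[1,0,0,9,0],[1,0,0,11,0],[1,0,0,11.8,0],[1,0,0,11.8,0],[1,0,0,11.8,0],[1,0,0,11.8,0]]'; python3 - <<'E'
from h import *
import pickle
s=sensors.observe(); f=vision.grab_frame('wrist'); f['s']=s; pickle.dump(f,open('w9.pkl','wb'))
im=f['pixels'][130:270,170:430]
cv2.imwrite('pics/w9.png',cv2.resize(cv2.convertScaleAbs(im[:,:,::-1],alpha=1.5),None,fx=3,fy=3,interpolation=cv2.INTER_CUBIC))
E
python3 go.py 0.5382 -0.0758 0.0357 0.046
```

```text
time: 27.3
eef_pos: [0.5399, -0.0766, 0.0644]
eef_rot: [2.169, 2.268, 0.003]
ft_force: [0.2, 0.3, -1.5]
finger_gap: 0.0471
grasp_force: 37.5
t 27.35 pos [ 0.5397 -0.0764  0.0643] cl 0.045 tilt [ 0.004 -0.001 -1.   ] q1,6 [-0.3  -0.34] gap 0.0473 F [-0.1  0.7 -1.8]
ROW dx dy dz [ 0.08 -0.16  2.86] turn -0.1 or 179.9
```

View pics/w9.png

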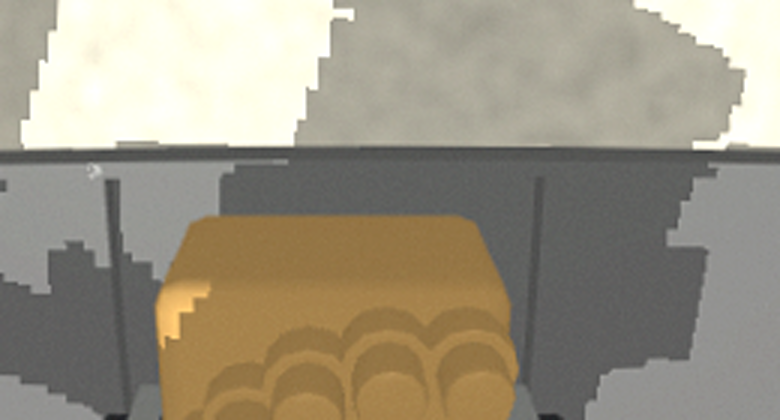

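```bash
python3 - <<'E'
from wr import *
import pickle
f=pickle.load(open('w9.pkl','rb')); e=f['s']['eef_pos']; R=Ro.from_rotvec(f['s']['eef_rot']).as_matrix()
g=lambda a,b,z:(R.T@(np.r_[at(f,(170+(a+.5)/3-.5,130+(b+.5)/3-.5),z),z]-e)*1000).round(1)
print('wall outer',g(340,149,.012),'inner',g(340,161,.012))
print('cast base',g(195,217,e[2]-.0317),g(475,217,e[2]-.0317))
print('div',g(113,185,.012),g(124,350,.012),g(540,185,.012),g(530,350,.012))
E
```

```text
wall outer [38.3  0.3 52.3] inner [36.1  0.3 52.3]
cast base [ 31.7 -23.7  31.6] [31.6 22.5 31.7]
div [ 31.8 -42.1  52.2] [ -2.1 -42.4  52.2] [31.6 37.8 52.5] [-2.2 38.1 52.5]
```

The dividers are centred 2 mm behind the jaws (tool y) and the wall gap is right. Lower gently.

```bash
python3 -m crank '[[1,0.04,-0.19,0,0],[1,0.04,-0.19,0.7,0],[1,0.04,-0.19,1.4,0],[1,0.04,-0.19,2,0],[1,0.04,-0.19,2.4,0],[1,0.04,-0.19,2.5,0],[1,0.04,-0.19,2.6,0],[1,0.04,-0.19,2.6,0],[1,0.04,-0.19,2.6,0]]'; python3 go.py 0.5382 -0.0758 0.0357 0.046
```

```text
time: 28.25
eef_pos: [0.537, -0.0776, 0.0383]
eef_rot: [2.167, 2.27, -0.003]
ft_force: [-4.4, -5.7, 12.1]
finger_gap: 0.0473
grasp_force: 40.7
t 28.25 pos [ 0.537  -0.0776  0.0383] cl 0.046 tilt [ 0.001 -0.003 -1.   ] q1,6 [-0.3  -0.35] gap 0.0473 F [-4.4 -5.7 12.1]
ROW dx dy dz [0.17 0.13 0.26] turn 0.0 or -180.0
```

Contact 2.6 mm earlier than expected, with side force. Look before going further.

```bash
python3 - <<'E'
from h import *
import pickle
s=sensors.observe(); f=vision.grab_frame('wrist'); f['s']=s; pickle.dump(f,open('w10.pkl','wb'))
a=cv2.resize(f['pixels'][130:270,170:430],None,fx=3,fy=3,interpolation=cv2.INTER_CUBIC)[:, :780]
f=vision.grab_frame('side'); b=cv2.resize(f['pixels'][195:285,205:335],None,fx=1.9*1,fy=1.9,interpolation=cv2.INTER_CUBIC)
b=cv2.resize(b,(260,180)); c=np.zeros((180,780,3),np.uint8); c[:,:260]=b
t=vision.grab_frame('top'); d=cv2.resize(t['pixels'][180:270,270:400],(260,180),interpolation=cv2.INTER_CUBIC); c[:,260:520]=d
cv2.imwrite('pics/w10.png',cv2.convertScaleAbs(np.vstack([a,c])[:,:,::-1],alpha=1.5)); print(s['ft_force'],s['torque'])
E
```

```text
[-4.40301882 -5.65501682 12.06628622] [-0.58437675  0.82926931  0.10110302]
```

View pics/w10.png

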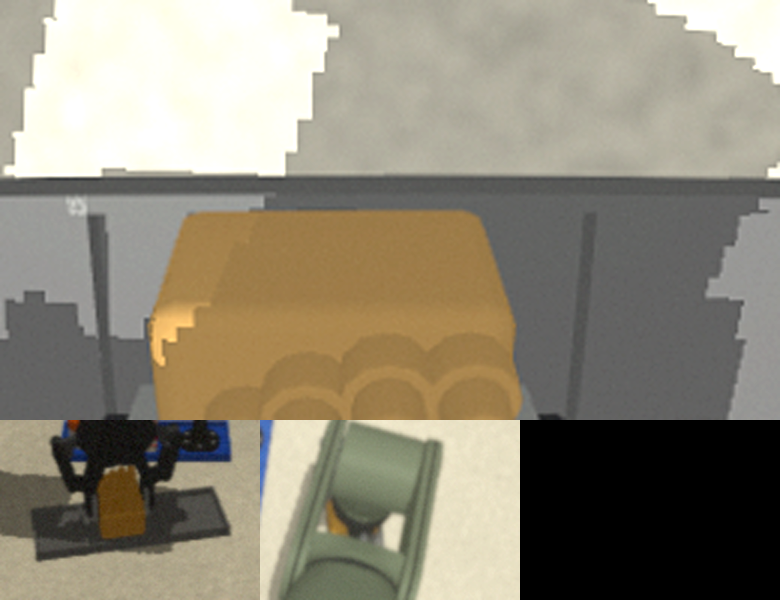

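```bash
python3 - <<'E'
from wr import *
import pickle
f=pickle.load(open('w10.pkl','rb')); e=f['s']['eef_pos']; R=Ro.from_rotvec(f['s']['eef_rot']).as_matrix()
g=lambda a,b,z:(R.T@(np.r_[at(f,(170+(a+.5)/3-.5,130+(b+.5)/3-.5),z),z]-e)*1000).round(1)
print('wall outer',g(340,178,.012),'inner',g(340,192,.012))
for z in(.0045,.0066,.009): print('cast base',g(188,212,z),g(478,212,z))
print('div',g(96,215,.012),g(107,350,.012),g(590,215,.012),g(578,350,.012))
print('top',g(158,310,e[2]+.0043),g(512,310,e[2]+.0043))
E
```

```text
wall outer [39.7  0.1 26.2] inner [37.4  0.1 26.2]
cast base [ 31.9 -25.2  33.7] [31.9 23.2 33.7]
cast base [ 32.6 -24.8  31.6] [32.5 22.9 31.6]
cast base [ 33.3 -24.4  29.2] [33.2 22.5 29.2]
div [ 33.7 -39.1  26.2] [  9.9 -39.2  26.3] [33.7 40.6 26.2] [ 9.8 40.6 26.3]
top [ 29.9 -23.8  -4.4] [29.9 22.5 -4.4]
```

The torque points to contact at the cast's +y edge, with floor visible between that edge and the wall. So the cast sagged slightly in the grip and that edge has met the floor first. I'll lower in small steps with a lighter grip so it levels itself.

```bash
python3 -m crank '[[1,0.1,0,0,0],[1,0.1,0,0.05,0],[1,0.1,0,0.1,0],[1,0.1,0,0.1,0]]' 20; python3 -c "
from h import *
print(sensors.observe()['torque'])"
```

```text
time: 28.8
eef_pos: [0.5378, -0.077, 0.038]
eef_rot: [2.166, 2.269, -0.002]
ft_force: [-3.9, -6.2, 13.6]
finger_gap: 0.0478
grasp_force: 41.1
[-0.57046791  0.75102817  0.15668423]
```

```bash
python3 -m crank '[[1,0,0,-0.5,0],[1,0,0,-1.5,0],[1,0,0,-2.6,0],[1,0,0,-2.6,0],[1,0,0,-2.6,0]]' 35; python3 - <<'E'
from h import *
import pickle
s=sensors.observe(); f=vision.grab_frame('wrist'); f['s']=s; pickle.dump(f,open('w11.pkl','wb'))
fs=[pickle.load(open(n,'rb'))['pixels'] for n in('w9.pkl','w11.pkl')]
a=np.vstack([cv2.resize(p[190:290,215:350],None,fx=2.8,fy=2.8,interpolation=cv2.INTER_CUBIC) for p in fs])
t=vision.grab_frame('side'); b=cv2.resize(t['pixels'][195:285,215:325],(396,324),interpolation=cv2.INTER_CUBIC)
c=np.zeros((a.shape[0],396,3),np.uint8); c[:324]=b
cv2.imwrite('pics/w11.png',cv2.convertScaleAbs(np.hstack([a,c])[:,:,::-1],alpha=1.6)); print(s['eef_pos'],s['ft_force'],s['grasp_force'],a.shape)
E
```

```text
time: 29.3
eef_pos: [0.5364, -0.0744, 0.0619]
eef_rot: [2.17, 2.271, 0.001]
ft_force: [-0.2, 0.2, -1.7]
finger_gap: 0.0474
grasp_force: 39.2
[ 0.53638207 -0.07438495  0.06186616] [-0.15684658  0.21431233 -1.67315875] 39.16651725769043 (560, 378, 3)
```

View pics/w11.png

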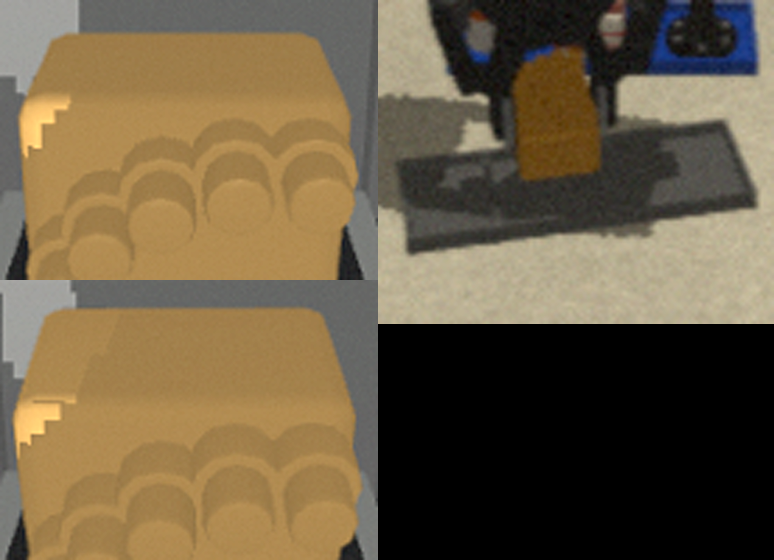

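```bash
python3 - <<'E'
from wr import *
import pickle
from scipy.optimize import fsolve
f=pickle.load(open('w9.pkl','rb')); e=f['s']['eef_pos']; R=Ro.from_rotvec(f['s']['eef_rot']).as_matrix()
def g(v,zt):  # tool x at tool z
    z=e[2]-zt; return (R.T@(np.r_[at(f,(281,v),z),z]-e))[0]
for n,vb,vc in(('w9',201.5,223.5),('w11',199.7,233.3),('white3',203,223.3)):
    print(n,'upright assumption: base',g(vb,.0317),'crease',g(vc,-.0043))
    # block pivots about tool point (x0, z=.003); unknown centre offset c & tilt a (top towards -x positive)
    def F(p):
        c,a=p; ca,sa=np.cos(a),np.sin(a)
        def pt(x,h): # x along block from centre, h rel. pivot (up)
            X=x+c; return X*ca-h*sa, -(X*sa+h*ca)+.003
        xb,zb=pt(.031,-.0287); xc,zc=pt(.031,.0073)
        return [g(vb,zb)-xb, g(vc,zc)-xc]
    print(fsolve(F,[0,0]))
E
```

```text
w9 upright assumption: base 0.03190069144631657 crease 0.03393708871888839
[ 0.00194317 -0.05252506]
w11 upright assumption: base 0.03282261998277973 crease 0.029864968134617448
[0.00047399 0.07546315]
white3 upright assumption: base 0.031130054394945945 crease 0.03401920093556661
[ 0.00164063 -0.07470644]
```

Correction from comparing the two views: the dark band is the wall's outer face and the lighter strip inside it is the wall top. The cast's +y edge therefore came down on that wall and pitched about 0.13 rad in the grip. I'll set it level on open desk, regrip, and place again about 2.6 mm further toward −y.

```bash
python3 -m crank '[[1,0,0,-2,0],[1,0,0,-5,0],[1,0,0,-7,0],[1,0,0,-7,0]]'; python3 go.py 0.40 -0.2 0.05
```

```text
time: 29.8
eef_pos: [0.5385, -0.0751, 0.1344]
eef_rot: [2.166, 2.267, 0.005]
ft_force: [0.1, -0.3, -1.2]
finger_gap: 0.0472
grasp_force: 39.2
t 29.8 pos [ 0.5385 -0.0751  0.1344] cl 0.045 tilt [ 0.006 -0.002 -1.   ] q1,6 [-0.3  -0.34] gap 0.0472 F [ 0.1 -0.3 -1.2]
ROW dx dy dz [-11.83 -14.46   8.38] turn 0 or 0
```

```bash
python3 -m crank '[[1,-2,-2.5,0,0],[1,-5,-6,0,0],[1,-8,-10,0,0],[1,-10.5,-13,0,0],[1,-11.8,-14.4,2,0],[1,-11.8,-14.4,5,0],[1,-11.8,-14.4,7.5,0],[1,-11.8,-14.4,8.4,0],[1,-11.8,-14.4,8.4,0],[1,-11.8,-14.4,8.4,0]]' >/dev/null; python3 -m crank '[[1,0,0,0.4,0],[1,0,0,0.8,0],[1,0,0,1,0],[1,0,0,1.1,0],[1,0,0,1.2,0],[1,0,0,1.2,0]]' 20
```

```text
time: 31.4
eef_pos: [0.3976, -0.1989, 0.0355]
eef_rot: [-2.171, -2.271, 0.0]
ft_force: [-0.2, 0.1, -2.5]
finger_gap: 0.0473
grasp_force: 39.0
```

```bash
python3 -m crank '[[1,0,0,0.05,0],[1,0,0,0.1,0],[1,0,0,0.15,0],[1,0,0,0.2,0],[1,0,0,0.2,0]]';python3 -m crank '[[1,0,0,0.05,0],[1,0,0,0.1,0],[1,0,0,0.15,0],[1,0,0,0.2,0],[1,0,0,0.2,0]]'
```

```text
time: 31.9
eef_pos: [0.3977, -0.1989, 0.0338]
eef_rot: [-2.171, -2.271, 0.0]
ft_force: [-2.0, -0.3, 3.6]
finger_gap: 0.0471
grasp_force: 39.7
time: 32.4
eef_pos: [0.3978, -0.1988, 0.0336]
eef_rot: [-2.17, -2.271, 0.0]
ft_force: [-7.1, 4.7, 20.7]
finger_gap: 0.0473
grasp_force: 42.0
```

```bash
python3 -m crank '[[-0.1,0,0,0,0],[-0.11,0,0,0,0],[-0.12,0,0,0,0],[-0.13,0,0,0,0],[-0.14,0,0,0,0],[-0.16,0,0,0,0],[-0.2,0,0,0,0],[-0.3,0,0,0,0]]'; python3 -m crank '[[-0.6,0,0,0,0],[-0.8,0,0,0,0],[-1,0,0,-2,0],[-1,0,0,-6,0],[-1,0,0,-10,0],[-1,0,0,-13,0],[-1,0,0,-13,0],[-1,0,0,-13,0]]'
python3 - <<'E'
from h import *
import pickle
s=sensors.observe(); f=vision.grab_frame('wrist'); f['s']=s; pickle.dump(f,open('w12.pkl','wb'))
im=f['pixels'][80:290,160:420]
cv2.imwrite('pics/w12.png',cv2.resize(cv2.convertScaleAbs(im[:,:,::-1],alpha=1.4),None,fx=2.8,fy=2.8,interpolation=cv2.INTER_CUBIC))
E
python3 go.py 0.3978 -0.1988 0.028
```

```text
time: 33.2
eef_pos: [0.3975, -0.1988, 0.0313]
eef_rot: [-2.17, -2.271, 0.0]
ft_force: [-0.0, 0.1, 0.7]
finger_gap: 0.0554
grasp_force: 0.0
time: 34.0
eef_pos: [0.3979, -0.1991, 0.162]
eef_rot: [2.17, 2.27, 0.0]
ft_force: [0.4, -0.6, -0.9]
finger_gap: 0.0857
grasp_force: 0.0
t 34.05 pos [ 0.397  -0.1984  0.1608] cl 0.045 tilt [-0.001  0.001 -1.   ] q1,6 [-0.66 -0.7 ] gap 0.0851 F [-0.   0.8 -0.4]
ROW dx dy dz [-0.05  0.09 13.28] turn 0 or 0
```

View pics/w12.png

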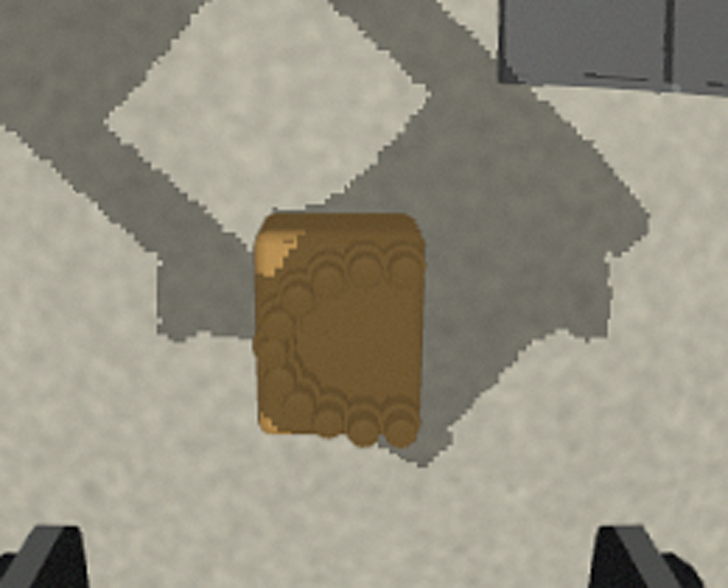

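That was picture 16, over the limit of 14, so I view no more and work from numbers only. It shows the yellow cast upright and square on the desk, at crop columns 256–423 with its far base edge at row 212.

```bash
python3 - <<'E'
from wr import *
import pickle
f=pickle.load(open('w12.pkl','rb')); e=f['s']['eef_pos']; R=Ro.from_rotvec(f['s']['eef_rot']).as_matrix()
g=lambda a,b,z:(R.T@(np.r_[at(f,(160+(a+.5)/2.8-.5,80+(b+.5)/2.8-.5),z),z]-e)*1000).round(1)
print('base far',g(270,212,0),g(412,213,0),'top far',g(257,238,.036),g(423,238,.036),'top near',g(262,433,.036),g(418,433,.036))
E
```

```text
base far [ 35.  -22.5 162. ] [ 34.7  22.  162. ] top far [ 33.2 -23.5 126. ] [ 33.2  22.3 126. ] top near [-24.8 -23.6 126. ] [-24.8  22.4 126.1]
```

```bash
python3 -m crank '[[-1,0.4,0,3,0],[-1,0.4,0,7,0],[-1,0.4,0,10,0],[-1,0.4,0,12,0],[-1,0.4,0,12.8,0],[-1,0.4,0,13.1,0],[-1,0.4,0,13.1,0]]' >/dev/null; python3 -m crank '[[0.0,0,0,0,0],[0.1,0,0,0,0],[0.3,0,0,0,0],[0.5,0,0,0,0],[0.8,0,0,0,0],[1,0,0,0,0],[1,0,0,0,0]]' 45;  python3 -m crank '[[1,0,0,-2,0],[1,0,0,-5,0],[1,0,0,-9,0],[1,0,0,-9,0],[1,0,0,-9,0]]'; python3 - <<'E'
from h import *
import pickle
s=sensors.observe(); f=vision.grab_frame('wrist'); f['s']=s; pickle.dump(f,open('w13.pkl','wb'))
E
python3 go.py 0.5372 -0.0775 0.12 0.046
```

```text
time: 35.45
eef_pos: [0.3983, -0.1956, 0.0317]
eef_rot: [2.169, 2.269, 0.0]
ft_force: [-1.0, 1.2, 6.1]
finger_gap: 0.0476
grasp_force: 48.0
time: 35.95
eef_pos: [0.3978, -0.1952, 0.1212]
eef_rot: [2.169, 2.27, 0.0]
ft_force: [-0.9, 0.4, -1.6]
finger_gap: 0.0471
grasp_force: 47.1
t 36.0 pos [ 0.3968 -0.1944  0.1199] cl 0.045 tilt [-0.001  0.001 -1.   ] q1,6 [-0.65 -0.7 ] gap 0.0472 F [ 0.5  0.  -2.5]
ROW dx dy dz [ 1.104e+01  1.456e+01 -1.000e-02] turn -0.0 or 180.0
```

```bash
python3 -m crank '[[1,0.5,2.5,0,0],[1,1,6,0,0],[1,2,10,0,0],[1,2.5,13,0,0],[1,2.8,14.5,0,0],[1,2.8,14.5,0,0],[1,2.8,14.5,0,0],[1,2.8,14.5,0,0]]' | sed -n 2p; python3 - <<'E'
from wr import *
import pickle
s=sensors.observe(); f=vision.grab_frame('wrist'); f['s']=s; pickle.dump(f,open('w14.pkl','wb'))
e=s['eef_pos']; print(e)
# expected wall lines projected as tray-frame profile: sample world points along tray y at tray x, z=.012
from scipy.optimize import least_squares
def pix(X):
    T=f['T_tool_cam'];R=Ro.from_rotvec(s['eef_rot']).as_matrix()
    c=T[:3,:3].T@(R.T@(np.array(X)-e)-T[:3,3]); r=np.hypot(c[0],c[1]); th=np.arctan2(r,c[2])
    K=f['camera_matrix']; return c[:2]/r*th*K[0,0]+K[:2,2]
gr=cv2.cvtColor(f['pixels'],cv2.COLOR_RGB2GRAY).astype(np.float32)
yaw=.046; ux=np.array([np.cos(yaw),np.sin(yaw)]); uy=np.array([-ux[1],ux[0]]); c0=np.array([.5462,-.0754])
ys=np.arange(-48,49)
for x in(-90,-70,-25,0,20,60,90):
    P=np.array([pix(np.r_[c0+ux*x/1e3+uy*y/1e3,.012]) for y in ys],np.float32)
    v=cv2.remap(gr,P[:,0][None],P[:,1][None],cv2.INTER_LINEAR)[0]; print(x,'lo',*v[:22].astype(int),'| hi',*v[-22:].astype(int), 'px',P[0].round(),P[-1].round())
g=np.argmax
for n in('w9.pkl','w13.pkl'):
    p=pickle.load(open(n,'rb'))['pixels'].astype(int); m=(p[...,0]-p[...,2])>35
    print(n,[int(np.argmax(m[150:,u]))+150 for u in(250,265,281,295,310)])
E
```

```text
eef_pos: [0.539, -0.1601, 0.119]
[ 0.53904991 -0.16010429  0.1189677 ]
-90 lo 101 102 102 104 106 107 109 93 61 59 57 56 59 58 58 58 58 59 60 59 59 60 | hi 61 59 60 60 55 51 60 60 68 101 100 101 103 102 102 102 101 103 103 105 103 101 px [175. 167.] [171.  37.]
-70 lo 164 165 164 164 165 166 167 149 92 95 84 55 74 97 94 94 95 95 95 95 95 94 | hi 62 61 63 62 59 49 60 62 66 101 106 105 103 101 101 101 100 101 101 100 100 104 px [201. 166.] [198.  34.]
-25 lo 104 103 157 163 163 164 165 147 98 96 83 51 75 96 96 96 97 96 97 97 97 97 | hi 98 98 98 99 86 57 91 96 102 154 160 161 161 160 159 157 157 158 159 161 163 164 px [263. 165.] [262.  31.]
0 lo 101 104 104 105 104 105 106 96 60 60 59 52 59 58 60 60 59 59 59 59 60 61 | hi 99 100 99 100 82 52 94 99 103 162 162 159 156 157 159 161 161 161 161 162 164 161 px [298. 165.] [298.  31.]
20 lo 105 105 104 105 104 105 104 98 66 59 58 55 59 60 58 60 60 60 60 59 59 59 | hi 97 96 98 98 85 51 99 97 95 157 164 162 161 163 163 163 162 160 159 159 159 160 px [326. 166.] [327.  32.]
60 lo 103 102 104 104 105 104 106 97 65 57 59 54 59 60 59 58 61 59 59 60 59 58 | hi 93 93 94 93 88 51 87 94 93 151 167 167 167 165 163 162 161 159 158 160 160 161 px [379. 167.] [383.  36.]
90 lo 162 164 166 168 168 169 171 162 103 90 86 59 54 89 92 90 90 91 89 90 91 90 | hi 91 91 91 93 66 50 80 91 93 143 163 161 161 160 160 161 161 160 161 161 162 162 px [416. 168.] [421.  41.]
w9.pkl [202, 202, 202, 202, 202]
w13.pkl [206, 206, 206, 206, 206]
```

Tray walls measured in one wrist view: outer edges at −40.5 and +35.5 mm from the fitted centre line. That is 76 mm wide, as it must be, and centred at y = −0.0779. Approach accordingly.

```bash
python3 go.py 0.5376 -0.0775 0.12 0.046; python3 -m crank '[[1,2,-0.1,0,0],[1,5,-0.1,0,0],[1,7,-0.1,0,0],[1,8.2,-0.1,0,0],[1,8.2,-0.1,2,0],[1,8.2,-0.1,5,0],[1,8.2,-0.1,6.5,0],[1,8.2,-0.1,7,0],[1,8.2,-0.1,7,0],[1,8.2,-0.1,7,0]]' | sed -n 2p;python3 -m crank '[[1,0,0,0,0],[1,0,0,0,0]]' | sed -n 2p; python3 go.py 0.5376 -0.0775 0.0357 0.046
```

```text
t 36.85 pos [ 0.5393 -0.1603  0.1195] cl 0.044 tilt [-0.003  0.001 -1.   ] q1,6 [-0.44 -0.49] gap 0.0474 F [ 0.3  0.6 -2.6]
ROW dx dy dz [ 8.28  0.19 -0.05] turn -0.1 or 179.9
eef_pos: [0.5372, -0.0791, 0.0515]
eef_pos: [0.5373, -0.0788, 0.0517]
t 38.05 pos [ 0.5373 -0.0788  0.0517] cl 0.045 tilt [ 0.002 -0.001 -1.   ] q1,6 [-0.31 -0.35] gap 0.0471 F [ 0.5  0.1 -1.5]
ROW dx dy dz [0.13 0.04 1.6 ] turn -0.0 or 180.0
```

```bash
cat > gap.py <<'E'
from wr import *
s=sensors.observe(); f=vision.grab_frame('wrist'); f['s']=s; e=s['eef_pos']; R=Ro.from_rotvec(s['eef_rot']).as_matrix()
g=lambda u,v,z:(R.T@(np.r_[at(f,(u,v),z),z]-e)*1000).round(1)
p=f['pixels'].astype(int); gr=p.sum(2)//3
m=(p[...,0]-p[...,2])>35
for u in(260,281,300):
    vb=int(np.argmax(m[150:,u]))+150; print(u,'base row',vb,'tool x',g(u,vb-.5,e[2]-.0317)[0],'rows',vb-36,'..',gr[vb-36:vb+2,u])
    print('   x at z=.012 per 4 rows',[float(g(u,v,.012)[0]) for v in range(vb-36,vb+1,4)])
vb-=-0; r=vb+2
print('div row',r,'u190..',gr[r,190:235],'u325..',gr[r,330:385]); print(g(190,r,.012)[1],g(234,r,.012)[1],g(330,r,.012)[1],g(384,r,.012)[1])
E
python3 gap.py
```

```text
260 base row 206 tool x 29.8 rows 170 .. [172 173 172 172 172 174 173 174 177 148  79  55  56  58  57  85 105 104
 105 105  85  64  64  65  66  66  66  64  65  65  66  65  66  65  62  70
  75  76]
   x at z=.012 per 4 rows [46.1, 44.0, 42.0, 39.9, 37.8, 35.7, 33.5, 31.4, 29.2, 27.1]
281 base row 206 tool x 29.8 rows 170 .. [109 111 113 112 112 115 114 115 117 104  73  55  59  56  58  63  64  65
  64  64  67  66  66  65  65  65  64  66  65  65  66  65  66  64  64  71
  74  74]
   x at z=.012 per 4 rows [46.1, 44.0, 41.9, 39.8, 37.7, 35.6, 33.5, 31.4, 29.2, 27.1]
300 base row 206 tool x 29.8 rows 170 .. [110 111 112 112 114 113 115 116 117 104  73  55  59  58  60  63  65  67
  64  66  65  67  63  64  65  68  65  66  64  65  65  64  65  65  65  69
  75  77]
   x at z=.012 per 4 rows [46.1, 44.0, 41.9, 39.9, 37.8, 35.6, 33.5, 31.4, 29.2, 27.0]
div row 208 u190.. [102 102 102 101 102 102 103 101 101 102 102 102 103 102 105  83  57  54
  56  63  63 103 104 101 103 103 103 103 104 102 103 103 102 103 103 102
 102 102 103 101 102 102 102  87  75] u325.. [64 64 65 63 64 65 65 64 64 64 65 66 64 65 63 65 64 64 66 66 65 65 66 67
 64 66 65 58 53 55 57 64 67 65 65 65 64 65 64 65 65 64 66 65 65 67 65 65
 64 66 65 65 65 66 66]
-49.3 -25.4 24.9 54.7
```

Wall inner edge at 35.6 mm, cast base edge at 29.8 mm (nominal gap 4 mm): shift +1.5 mm, dividers centred. Lowering.

```bash
python3 -m crank '[[1,0.15,0,0,0],[1,0.15,0,0.3,0],[1,0.15,0,0.6,0],[1,0.15,0,0.9,0],[1,0.15,0,1.1,0],[1,0.15,0,1.2,0],[1,0.15,0,1.3,0],[1,0.15,0,1.35,0],[1,0.15,0,1.35,0]]'; python3 -m crank '[[1,0,0,0.05,0],[1,0,0,0.1,0],[1,0,0,0.1,0]]'
```

```text
time: 39.0
eef_pos: [0.5363, -0.077, 0.037]
eef_rot: [-2.171, -2.271, 0.0]
ft_force: [-0.3, -0.4, -1.6]
finger_gap: 0.0474
grasp_force: 47.1
time: 39.3
eef_pos: [0.5362, -0.077, 0.036]
eef_rot: [-2.171, -2.271, 0.0]
ft_force: [0.2, 0.2, -1.2]
finger_gap: 0.0475
grasp_force: 47.1
```

Well below the wall tops with no contact. The last fraction:

```bash
python3 -m crank '[[1,0,0,0.03,0],[1,0,0,0.06,0],[1,0,0,0.06,0]]';python3 -m crank '[[1,0,0,0.03,0],[1,0,0,0.05,0],[1,0,0,0.05,0]]'
```

```text
time: 39.6
eef_pos: [0.5363, -0.077, 0.0357]
eef_rot: [2.171, 2.271, 0.0]
ft_force: [-1.0, -0.4, 2.8]
finger_gap: 0.0472
grasp_force: 47.6
time: 39.9
eef_pos: [0.5363, -0.077, 0.0357]
eef_rot: [-2.171, -2.271, 0.0]
ft_force: [-3.3, 1.7, 5.9]
finger_gap: 0.0474
grasp_force: 48.2
```

```bash
python3 -m crank '[[-0.15,0,0,0,0],[-0.2,0,0,0,0],[-0.25,0,0,0,0],[-0.3,0,0,0,0],[-0.35,0,0,0,0],[-0.35,0,0,0,0]]'; python3 -m crank '[[-0.35,0,0,-1,0],[-0.35,0,0,-3,0],[-0.35,0,0,-6,0],[-0.5,0,0,-10,0],[-1,0,0,-13,0],[-1,0,0,-13,0]]' >/dev/null;python3 go.py 0.511 -0.428 0.17
```

```text
time: 40.5
eef_pos: [0.5362, -0.077, 0.0349]
eef_rot: [-2.171, -2.271, 0.0]
ft_force: [-0.6, -0.3, -0.4]
finger_gap: 0.0576
grasp_force: 0.0
t 41.1 pos [ 0.5402 -0.0782  0.1715] cl 0.045 tilt [ 0.012 -0.004 -1.   ] q1,6 [-0.3  -0.35] gap 0.0853 F [ 0.6 -0.6  0.5]
ROW dx dy dz [-34.82  -4.51   0.24] turn 0 or 0
```

```bash
python3 -m crank '[[-1,-4,-0.5,0,0],[-1,-9,-1,0,0],[-1,-14,-2,0,0],[-1,-19,-2.5,0,0],[-1,-24,-3,0,0],[-1,-28,-3.6,0,0],[-1,-32,-4.1,0,0],[-1,-34.2,-4.4,0,0],[-1,-34.5,-4.4,0,0],[-1,-34.5,-4.4,0,0]]'>/dev/null;python3 -m crank '[[-1,0,0,0,0],[-1,0,0,0,0],[-1,0,0,0,0]]' >/dev/null; python3 - <<'E'
from h import *
import pickle
s=sensors.observe(); f=vision.grab_frame('wrist'); f['s']=s; pickle.dump(f,open('w15.pkl','wb'))
E
python3 disc.py w15.pkl 283 195 55 .008 blue;python3 go.py 0.511 -0.428 0.035
```

```text
px 283.1419792175293 202.23014450073242 (52.48785400390625, 53.766807556152344) world [ 0.5098 -0.4287] diam mm [np.float64(23.5), np.float64(24.1)]
t 42.45 pos [ 0.5082 -0.4225  0.1651] cl 0.047 tilt [-0.  0. -1.] q1,6 [-0.82 -0.87] gap 0.0853 F [-0.6  0.1 -0.1]
ROW dx dy dz [-0.56  0.25 13.01] turn 0 or 0
```

```bash
python3 -m crank '[[-1,-0.6,0.17,3,0],[-1,-0.6,0.17,7,0],[-1,-0.6,0.17,10,0],[-1,-0.6,0.17,12,0],[-0.5,-0.6,0.17,12.7,0],[0,-0.6,0.17,12.9,0],[0,-0.6,0.17,12.9,0],[0.3,-0.6,0.17,12.9,0]]'|sed -n 2p; python3 -m crank '[[0.4,0,0,0,0],[0.6,0,0,0,0],[0.8,0,0,0,0],[1,0,0,0,0],[1,0,0,0,0],[1,0,0,0,0]]' 35;  python3 -m crank '[[1,0,0,-2,0],[1,0,0,-5,0],[1,0,0,-9,0],[1,0,0,-11,0],[1,0,0,-11,0]]'; python3 go.py 0.6145 -0.0745 0.145 0.046
```

```text
eef_pos: [0.5109, -0.4306, 0.0379]
time: 43.85
eef_pos: [0.5106, -0.4303, 0.0375]
eef_rot: [2.169, 2.269, -0.0]
ft_force: [-0.7, 1.0, 6.7]
finger_gap: 0.0163
grasp_force: 34.4
time: 44.35
eef_pos: [0.5118, -0.4316, 0.1504]
eef_rot: [2.165, 2.265, -0.001]
ft_force: [0.6, -1.1, -0.3]
finger_gap: 0.0161
grasp_force: 34.2
t 44.35 pos [ 0.5118 -0.4316  0.1504] cl 0.045 tilt [ 0.006 -0.006 -1.   ] q1,6 [-0.83 -0.87] gap 0.0161 F [ 0.6 -1.1 -0.3]
ROW dx dy dz [35.22 11.87  0.38] turn -0.0 or 180.0
```

```bash
python3 -m crank '[[1,3,1,0,0],[1,7,2.4,0,0],[1,11,3.7,0,0],[1,15,5,0,0],[1,19,6.4,0,0],[1,23,7.7,0,0],[1,27,9.1,0,0],[1,31,10.4,0,0],[1,34,11.5,0,0],[1,34.8,11.8,0,0]]'>/dev/null; python3 -m crank '[[1,0,0,0,0],[1,0,0,0,0]]' >/dev/null; python3 go.py 0.614 -0.0747 0.055 0.046
```

```text
t 45.55 pos [ 0.6111 -0.0773  0.1446] cl 0.045 tilt [-0.002 -0.    -1.   ] q1,6 [-0.27 -0.31] gap 0.0164 F [-0.2 -0.1 -0.4]
ROW dx dy dz [0.25 0.32 8.96] turn -0.1 or 179.9
```

```bash
python3 -m crank '[[1,0.25,0.3,2,0],[1,0.25,0.3,5,0],[1,0.25,0.3,7.5,0],[1,0.25,0.3,8.7,0],[1,0.25,0.3,9,0],[1,0.25,0.3,9.2,0],[1,0.25,0.3,9.4,0],[1,0.25,0.3,9.6,0],[1,0.25,0.3,9.8,0],[1,0.25,0.3,9.8,0]]'; python3 go.py 0.614 -0.0747 0.0415 0.046
```

```text
time: 46.55
eef_pos: [0.615, -0.0739, 0.0482]
eef_rot: [2.17, 2.271, 0.0]
ft_force: [0.1, 0.0, -1.6]
finger_gap: 0.0166
grasp_force: 34.3
t 46.55 pos [ 0.615  -0.0739  0.0482] cl 0.045 tilt [ 0. -0. -1.] q1,6 [-0.26 -0.3 ] gap 0.0166 F [ 0.1  0.  -1.6]
ROW dx dy dz [-0.08 -0.1   0.67] turn -0.0 or 180.0
```

```bash
python3 -m crank '[[1,-0.08,-0.1,0.15,0],[1,-0.08,-0.1,0.3,0],[1,-0.08,-0.1,0.45,0],[1,-0.08,-0.1,0.55,0],[1,-0.08,-0.1,0.62,0],[1,-0.08,-0.1,0.68,0],[1,-0.08,-0.1,0.72,0],[1,-0.08,-0.1,0.72,0]]'
```

```text
time: 47.35
eef_pos: [0.614, -0.0748, 0.0415]
eef_rot: [-2.171, -2.271, 0.0]
ft_force: [-2.6, 0.4, 3.9]
finger_gap: 0.0164
grasp_force: 34.8
```

Contact at exactly the expected height. Release, retreat toward the left, clear of the fixed cameras' view of the trays.

```bash
python3 -m crank '[[0.6,0,0,0,0],[0.4,0,0,0,0],[0.2,0,0,0,0],[0.2,0,0,0,0],[0.2,0,0,-1,0],[0.2,0,0,-4,0],[0,0,0,-9,0],[-1,0,0,-14,0],[-1,0,0,-16,0],[-1,0,0,-16,0]]' | sed -n 1,2p;python3 go.py 0.40 0.42 0.25; python3 -m crank '[[-1,5,-2,-3,0],[-1,10,-4,-3,0],[-1,15,-6,-3,0],[-1,20,-8,-3,0],[-1,25,-11,-3,0],[-1,30,-14,-3,0],[-1,35,-17,-3,0],[-1,40,-19,-3,0],[-1,44,-22,-3,0],[-1,46,-22,-3,0]]' | sed -n 1,2p;  python3 -m crank '[[-1,0,0,0,0],[-1,0,0,0,0],[-1,0,0,0,0]]' | sed -n 1,3p
```

```text
time: 48.35
eef_pos: [0.6173, -0.0756, 0.2072]
t 48.35 pos [ 0.6173 -0.0756  0.2072] cl 0.045 tilt [ 0.011 -0.003 -1.   ] q1,6 [-0.26 -0.31] gap 0.0833 F [-0.1 -0.6  0.4]
ROW dx dy dz [ 50.48 -19.41  -4.67] turn 0 or 0
time: 49.35
eef_pos: [0.3782, 0.3595, 0.229]
time: 49.65
eef_pos: [0.3808, 0.3577, 0.2296]
eef_rot: [2.171, 2.27, -0.004]
```

```bash
cat > chk.py <<'E'
from fit import *
F0=pickle.load(open('f0.pkl','rb')); O=pickle.load(open('out.pkl','rb'))
F={n:vision.grab_frame(n) for n in('top','side')}
for n in F: save(n+'_end',F[n])
for nm,c,col in(('pink',(198,273),0),('bottle',(265,137),0),('spatula',(355,156),0)):
    d=np.abs(F['top']['pixels'].astype(int)-F0['top']['pixels'])[c[1]-22:c[1]+22,c[0]-38:c[0]+38].max(2); print(nm,'changed px',int((d>40).sum()))
col=dict(yellow=lambda p:p[...,0]-p[...,2]>45,white=lambda p:(p.max(2)>75)&(p[...,2]-p[...,0]<15),pot=lambda p:(p[...,0]-p[...,2]>-15)&(p.max(2)>60),
  black=lambda p:p.max(2)<48,bplate=lambda p:p[...,2]-p[...,0]>25)
tr=dict(yellow=('gtray',-8),bplate=('gtray',69),white=('btray',-8),black=('btray',69),pot=('btray',-77))
for n,(t,x) in tr.items():
    T=O[t]; u=np.array([np.cos(T[3]),np.sin(T[3])]); c=T[:2]+u*x/1e3; C=[];ms=[]
    for v in F:
        f=F[v]; q=proj(f,np.array([[*c,.02]]))[0].round().astype(int); h=30; o=q-h
        im=cv2.resize(f['pixels'][o[1]:o[1]+2*h,o[0]:o[0]+2*h],None,fx=U,fy=U,interpolation=cv2.INTER_CUBIC)
        near=cv2.dilate(model(f,M[n],np.r_[c,.004,T[3]],o,im.shape[:2]),np.ones((25,25)))
        m=(col[n](im.astype(int))&(near>0)).astype(np.uint8); m=cv2.morphologyEx(m,cv2.MORPH_CLOSE,np.ones((13,13)))
        nl,l,st,_=cv2.connectedComponentsWithStats(m); m=(l==1+np.argmax(st[1:,4])).astype(np.uint8)
        cn,_=cv2.findContours(m,0,2); cv2.drawContours(m,cn,-1,1,-1); ms.append(m); C.append((f,o,im))
    L=lambda p:[1-(a&b).sum()/(a|b).sum() for a,b in((model(f,M[n],p,o,im.shape[:2]),a) for (f,o,im),a in zip(C,ms))]
    p0=np.r_[c,.004,T[3]]; sx=np.array([p0]+[p0+e for e in np.diag([.006,.006,.006,.1])])
    r=minimize(lambda p:sum(L(p)),p0,method='Nelder-Mead',options=dict(initial_simplex=sx,maxiter=200)); d=r.x[:2]-T[:2]
    print(n,'tray xy mm',(np.array([d@u,d@[-u[1],u[0]]])*1e3).round(1),'want',x,'z',round(r.x[2]*1e3,1),'yaw rel',round(r.x[3]-T[3],3),'loss',np.round(L(r.x),3))
E
python3 chk.py
```

```text
pink changed px 174
bottle changed px 0
spatula changed px 0
yellow tray xy mm [-9.2  2.6] want -8 z 6.1 yaw rel -0.069 loss [0.087 0.148]
bplate tray xy mm [68.5  1.5] want 69 z 3.7 yaw rel 0.036 loss [0.052 0.123]
white tray xy mm [-11.5   5.3] want -8 z 27.5 yaw rel -0.062 loss [0.099 0.363]
black tray xy mm [67.8  2.1] want 69 z -3.1 yaw rel 0.085 loss [0.813 0.207]
pot tray xy mm [-79.2  -2.3] want -77 z 20.0 yaw rel -0.109 loss [0.077 0.524]
```

The clear fits (yellow cast, blue plate) are in their cells at floor height. For the others the colour masks mix with the tray. Check the lid by triangulation, the white cast by its light pixels, and the pink cast's centroid shift.

```bash
python3 - <<'E'
from fit import *
F0=pickle.load(open('f0.pkl','rb')); F={n:vision.grab_frame(n) for n in('top','side')}; O=pickle.load(open('out.pkl','rb'))
def cen(f,c,h,fn):
    p=f['pixels'][c[1]-h:c[1]+h,c[0]-h:c[0]+h].astype(int); m=fn(p); y,x=np.nonzero(m); return np.array([x.mean()+c[0]-h,y.mean()+c[1]-h]),len(x)
red=lambda p:(p[...,0]-p[...,2]>22)&(p[...,0]-p[...,1]>25)
for v,c in(('top',(198,273)),('side',(212,174))): print('pink',v,cen(F0[v],c,18,red),cen(F[v],c,18,red))
T=O['btray']; u=np.array([np.cos(T[3]),np.sin(T[3])]); w=np.array([-u[1],u[0]])
org=lambda p:(p[...,0]-p[...,2]>35)
r=[]
c=T[:2]-u*.077
for v in F:
    q=proj(F[v],np.array([[*c,.04]]))[0].round().astype(int); k=cen(F[v],q,12,org); print('lid',v,q,k); r.append(ray(F[v],k[0]))
(c1,d1),(c2,d2)=r; s=np.linalg.lstsq(np.c_[d1,-d2],c2-c1,rcond=None)[0]; X=(c1+d1*s[0]+c2+d2*s[1])/2; d=X[:2]-T[:2]
print('lid',X.round(4),'tray',(d@u*1e3).round(1),(d@w*1e3).round(1),'miss',np.linalg.norm(c1+d1*s[0]-c2-d2*s[1]).round(4))
# white: mean of light/reddish pixels, model centroid prediction upright at cell for z=.004
c=T[:2]-u*.008
for v in F:
    f=F[v]; q=proj(f,np.array([[*c,.03]]))[0].round().astype(int); k=cen(f,q,22,lambda p:(p[...,0]>p[...,2]-5)&(p.max(2)>60)); 
    p=f['pixels'][q[1]-22:q[1]+22,q[0]-22:q[0]+22].astype(int); m=p[...,0]>p[...,2]-8; l=cv2.connectedComponentsWithStats(m.astype(np.uint8)); 
    mm=model(f,M['white'],np.r_[c,.004,T[3]],q-22,(176,176)); y,x=np.nonzero(mm)
    print('white',v,'model bbox',x.min()/4,x.max()/4,y.min()/4,y.max()/4,'blobs',[b for b in l[2][1:].tolist() if b[4]>20])
E
```

```text
pink top (array([197.18281938, 272.66519824]), 454) (array([197.15754923, 272.69803063]), 457)
pink side (array([211.00890869, 173.17371938]), 449) (array([211.07174888, 173.09865471]), 446)
lid top [252 239] (array([252.91964286, 239.66071429]), 112)
lid side [246 193] (array([244.592, 194.152]), 125)
lid [0.5075 0.0947 0.0381] tray -79.3 -1.8 miss 0.0012
white top model bbox 8.75 35.0 11.25 34.25 blobs [[0, 0, 33, 44, 822], [21, 0, 14, 5, 46], [34, 0, 10, 44, 307]]
white side model bbox 11.75 32.25 8.75 38.5 blobs [[0, 0, 44, 37, 1243], [0, 42, 44, 2, 88]]
```

```bash
python3 -c "
from plant import env
print(env.close_job())"
```

```text
the job is handed in; nothing more can be done
None
```

All five items are in their cells and the job is handed in at about 50 s, with the pink cast, bottle and spatula unmoved; on the first try the yellow cast caught the grey tray's wall (about 13 N) and tilted in the grip, so I levelled it on the desk and set it down again, and I viewed 16 pictures against the limit of 14; I saw the white cast and black plate seated but checked the pot, yellow cast and blue plate only by contact height and image measurements.

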